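Latch, tug and turn over a plaster mould

TASK

The plaster mould lies back up in the turn-over stand. Turn the latch fully across its case, give the mould's wooden grip a firm tug straight out of the cradle to make sure the latch holds it, and only then turn the cradle over by its bar until it rests level against its stop, carved face up, with the mould still latched in it. Let go and leave the things lying around undisturbed.

Things in the scene. Friction and masses are not known exactly. Their poses are not given: they have to be found in the camera images.
- trunnion (a point): Centre of the turn-over stand's level trunnion axis, 120 mm above the table. The axis is this frame's x, z is up. The stand is fixed to the table, its place and yaw vary: steel base plate 300 x 150 mm, two upright grey cheeks with bearings (tops at 144 mm) whose inner faces stand 100 mm to +x and 144 mm to -x of this point.
- cradle (a joint): Angle (rad) of the aluminium cradle about the trunnion axis. 0: loading position on its stop, upper face leaning 0.52 rad from level to the stand's -y side, bar edge (+y) high. 2.62: on the other stop, level upside down, bar at axis height on the -y side. Lifting the bar up and over the axis raises the value. About 3 N at the bar moves it; its own weight keeps it on either stop.
- turn_bar (a point): Middle of the turning bar on the cradle's edge: round steel bar 14 mm thick, along x, 100 mm between the centres of its arms, 40 mm clear of the cradle's wall. It has the cradle's orientation. In the cradle's frame (origin at the trunnion point, x along the axis, z out of the upper face at loading) it is at x -10, y 115, z 0 mm.
- latch (a joint): Angle (rad) of the turn latch on the cradle's wide end (-x), about the normal of the cradle's upper face. 0: open, tongue pointing to -y along the end, clear of the case. 1.57: shut on its stop, tongue pointing to +x, 23 mm over the case's rim. Anticlockwise seen from above shuts it. It starts within 0.4 of open, turns stiffly (0.06 N m), stays where left.
- latch_grip (a point): Middle of the latch's black grip rib, on its pivot: rib 12 mm thick along x, 54 mm long along y, 28 mm high along z. Seen in the cradle's frame it is at x -100, y 0, z 45.5 mm. Its frame turns with the latch: z is the pivot axis (normal of the cradle's face), the steel tongue below the rib reaches 48 mm to its -y.
- carrier: The mould: wooden case 150 x 110 x 46 mm filled with plaster, 0.6 to 0.85 kg, loose in the cradle with 2 mm of play all round and 2.5 mm below the shut latch and below two fixed lips over its +x end. Origin under its centre, axes as its grip's. It takes a pull of about 15 to 25 N along z to lift it and bear firmly on the latch.
- carrier_grip (a point): Middle of the wooden batten that is the grip on the mould's back: 80 mm long along x, 18 mm thick along y, standing 34 mm up from the case along z, which is the way out of the cradle; this point is 17 mm above the case. Seated at loading it is 38 mm from the trunnion point along the cradle's z.
- bowl: Dark rubber mixing bowl, 120 mm wide, 70 mm high, origin under its centre; leave alone.
- spatula: Spatula 200 mm long lying on the table, along its x; leave alone.
- tile_cast: Plaster tile 100 x 70 x 18 mm lying on the table, origin under its centre; leave alone.
There are look-alikes about, which are no part of the job. Of the things like the carrier, leave any that is turquoise or yellow; of the rest the smaller one is meant.

How it is judged:
On the way, in this order (a step that is already met when the one before it is completed fails the run):
1. the latch is turned fully shut over the seated mould case, the cradle still in its loading position (value of joint latch above 1.45 rad and value of joint cradle below 0.1 rad and distance between carrier_grip and trunnion below 0.044 m), for 0.1 s.
2. the mould is tugged by its grip so that its case pulls on the shut latch with more than 2 N, the cradle still in its loading position (contact force between carrier and latch above 2 N and contact force between the fingers and carrier above 2 N and value of joint latch above 1.4 rad and value of joint cradle below 0.15 rad), for 0.2 s.
At the end, for the whole second after the job is handed in: the cradle is turned over to within 0.09 rad of its far stop, the latch still shut (over 1.4 rad), the mould in the cradle upside down within about 8 degrees of level and at rest, its grip within 46 mm of the trunnion point (value of joint cradle above 2.53 rad and value of joint latch above 1.4 rad and distance between carrier_grip and trunnion below 0.046 m and angle between carrier_grip's own z axis and vertical above 3 rad and linear speed of carrier below 0.02 m/s); the robot touches nothing.
It fails at once if the bowl, the spatula or the tile is moved by more than 40 mm (distance of any of bowl, spatula, tile_cast from where it was at the start of the episode above 0.04 m).
It fails at once if the mould comes out of the cradle (distance between carrier_grip and trunnion above 0.07 m).
It also fails if it takes over 72 s, if anything falls off the work surface, if the arm or the gripper's body presses on something with over 40 N, if the wrist force passes 120 N, or if a joint passes its speed limit or range.

ROBOT

A 6-joint arm with a two-finger parallel gripper is mounted at the origin on the work surface. World frame = base frame: x ahead of the robot, y to its left, z up, the work surface at z = 0. Lengths are in m, angles in rad, forces in N, time in s.
With the tool pointing down it reaches from about 0.35 to 0.725 m from the base axis. Payload 6 kg.
Tool frame: the origin (TCP) lies midway between the tips of the shut fingers; the grasp point (between the pads) lies 19 mm behind it (r.tcp_to_grasp is the distance from the TCP to the grasp point, in m); z points along the fingers, x is the direction in which the jaws open and shut, and the axes are right-handed (so a half turn about z gives the same grasp; the last joint's range is limited). The gripper opens to 85 mm and grips with 20 to 120 N. Pads are 22 mm wide; open, the fingers measure 114 mm over their backs; the gripper's body (76 mm by 85 mm) begins 54 mm behind the grasp point. The pads swing forward as they close: fully open they stand 13 mm farther back than shut.
Start: joints at [-1.001, 0.04, 0.085, 0, -1.615, -0.334], TCP at [0.14, -0.583, 0.231] pointing down, gripper open.
Joint ranges: [-2.56, 2.56], [-1.29, 2.01], [-1.08, 1.49], [-3.29, 1.98], [-2.81, -0.18], [-2.99, 2.99]. Speed limits (rad/s): [2.57, 2.57, 3.01, 3.14, 3.14, 3.14].

INTERFACE

Orientations are given as a unit quaternion [w, x, y, z].
In Python, from station import r, imaging, finder gives the robot as it stands.
- The arm moves only by the tool arm_command, never from a script. Its argument "steps" is a list of rows, each a list of 3 entries, a list of its own where there are three numbers: the shift along the tool's x, y, z in cm, then the turn, a rotation vector about the tool's x, y, z in rad, then the opening in per cent of the stroke, from 0 (shut) to 100 (fully open). In form: [[[x, y, z], [ax, ay, az], grip], ...]. A call has 1 to 10 rows; each row is the pose to reach, as a shift and turn from the pose measured when the call began, along the tool's axes at that moment; what a row does not reach only later rows make up. A row lasts 1/10 s, in which the tool goes at most 50 mm and 8.59 degrees, less where a joint would pass 70% of its speed; a pose out of reach is approached as far as the arm can. A call with a gripper value outside its range is refused whole. The fingers move at their own pace and stop on an object; "grip_force" is the grip in N (left out, the last holds). Time passes only in rows, so rows that repeat a pose let the fingers close. It gives the time, the measured TCP pose, the force and the opening at its end, in the units of the state.
- r.observe(): the state, without advancing time (a new reading comes with each control period).
- imaging.capture(name): name is "side" or "top"; returns a dict with "img" (480x640x3 uint8, blue, green, red), "z_map" (480x640 float32, m along the optical axis (not along the pixel's ray), 0 where there is no reading), "intrinsics" (3x3 intrinsics, pixels), "R" (3x3) and "t" (3): a world point X has camera coordinates R X + t. Camera axes: x right, y down, z forward; pixel columns grow to the right and rows downward; lengths in m; the calibration is good to about 2 mm. A picture is of the moment at which its call begins.
- r.sign_off(): hands the job in, once; it reports no verdict.
Trained networks look in the newest picture that a camera, given by its name, has taken for a name from the list of things; names that differ only in an ending like _2 or _b are one class to them, and where a whole thing is asked for, a point or a joint stands for the part that bears it (a point fixed in the world has none). Each returns a list of dicts, best first, with "confidence" (0 to 1); they miss things now and then, are a little off and sometimes report something else, mostly with a low value. They report only what shows in the picture. A call takes as long as a camera call. They do not tell look-alikes from the thing itself.
- finder.silhouettes(name, camera): "region" (480x640 bool, what is visible of it) and "box" ([left, top, right, bottom] in pixels, round what is visible of it).
- finder.place_of(name, camera): "xy" ([column, row] in pixels: a listed point, or the origin of a listed thing).
The state is a dict: "time": time; "q": joint angles; "qvel": joint speeds; "joint_torque": joint torques, N m; "tcp_pos": TCP position; "orientation": TCP orientation; "force": force on the tool from outside, world axes, zero at the start; "torque": the same for the moment, N m; "gripper_width": opening from 0.0 (shut) to 1.0 (fully open).
Only numpy, scipy, OpenCV 4.12 (cv2) and the standard library are available. Lean on these libraries where they do the work, as an engineer would, in place of code of your own. Each camera call takes 0.05 s, during which the arm holds its last target.

## Working session

There is one attempt and no reset: what is moved stays moved. The work goes in short steps, Python scripts to look and compute and a tool call to move; the robot and the scene stay as the last step left them, time stands still between calls to the robot, and variables do not carry over. Pictures are saved under pics/ and viewed, and the job is handed in when it is done.

Besides the shell and the picture viewer there is one more tool, called after "Emit:" as name(argument=value, ...) on one line, values as JSON. arm_command: Moves the arm, as the interface text tells. Its arguments: {"type":"object","properties":{"steps":{"type":"array"},"grip_force":{"type":"number"}},"required":["steps"]}

```bash
ls; mkdir -p pics; python3 - <<'E'
from station import r, imaging, finder
import cv2,numpy as np
for n in("top","side"):
    d=imaging.capture(n); cv2.imwrite(f"pics/{n}0.png",d["img"]); np.savez(f"{n}0.npz",**d)
    print(n,d["intrinsics"].tolist(),d["R"].tolist(),d["t"])
    for k in("trunnion","turn_bar","latch_grip","carrier_grip","bowl","spatula","tile_cast","carrier"):
        print(k,[(np.round(x["xy"],1).tolist(),round(x["confidence"],2)) for x in finder.place_of(k,n)])
print(r.observe())
E
```

```text
pics
top [[592.3151044330529, 0.0, 318.0764777632328], [0.0, 592.3151044330529, 236.6629222223453], [0.0, 0.0, 1.0]] [[-0.0023538305203454272, -0.9999852916131662, 0.004886311411698877], [-0.9959387695500974, 0.0019044675308666846, -0.09001300078578746], [0.09000237101832255, -0.005078342323483443, -0.9959286036912113]] [-0.0964809   0.48799233  1.70865914]
trunnion []
turn_bar [([274.9, 192.9], 0.58)]
latch_grip [([319.6, 232.6], 0.5)]
carrier_grip [([322.7, 198.2], 0.82), ([499.1, 239.9], 0.79), ([216.0, 273.6], 0.78), ([231.8, 190.1], 0.55)]
bowl [([137.3, 245.4], 0.67), ([424.2, 288.6], 0.61)]
spatula [([425.8, 288.6], 0.8)]
tile_cast [([412.3, 192.4], 0.7)]
carrier [([218.2, 276.6], 0.93), ([237.5, 192.6], 0.93), ([489.8, 246.3], 0.83), ([309.1, 200.2], 0.62)]
side [[531.1343909141385, 0.0, 322.8795992668007], [0.0, 531.1343909141385, 234.07793903559963], [0.0, 0.0, 1.0]] [[-0.8192593235443169, -0.5734024370673025, -0.004879134245615074], [-0.35990156704749704, 0.5208029241536837, -0.7741028201923363], [0.4464135110214122, -0.6324349447636893, -0.6330410869914248]] [0.35196345 0
[... 438 characters left out ...]
 ([299.2, 199.9], 0.54)]
{'time': 0.9, 'q': array([-1.00131124e+00,  4.01808704e-02,  8.47936195e-02, -4.22946180e-05,
       -1.61551196e+00, -3.33704817e-01]), 'qvel': array([ 0.00077712, -0.00053032,  0.00079468,  0.00114368,  0.00071736,
       -0.00025297]), 'joint_torque': array([ 4.23811398e-04, -3.67921221e+01,  3.47442555e+01,  6.93336904e+00,
       -9.99687763e-04, -5.68911958e-06]), 'tcp_pos': array([ 0.14018508, -0.58335893,  0.23126023]), 'orientation': array([-4.16830993e-05,  6.19030056e-01,  7.85367294e-01,  3.68153053e-05]), 'force': array([-0.11246508,  0.48509675, -0.02848514]), 'torque': array([-0.00256898,  0.00055866,  0.02942406]), 'gripper_width': 0.9980126407111289}
```

View pics/top0.png

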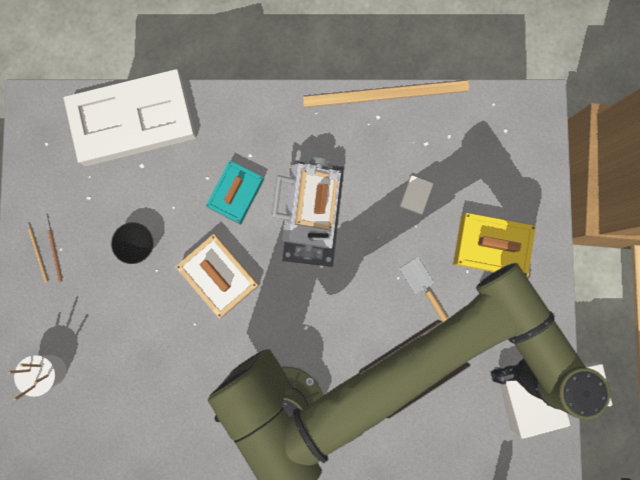

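View pics/side0.png

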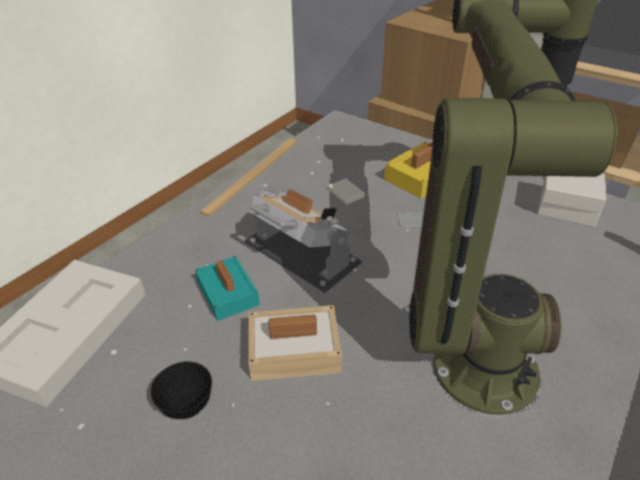

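```bash
python3 - <<'E'
import cv2,numpy as np
d=np.load("top0.npz")["img"]; cv2.imwrite("pics/topc.png",cv2.resize(d[130:290,200:400],None,fx=3.7,fy=3.7,interpolation=cv2.INTER_CUBIC))
d=np.load("side0.npz")["img"]; cv2.imwrite("pics/sidec.png",cv2.resize(d[130:290,210:410],None,fx=3.7,fy=3.7,interpolation=cv2.INTER_CUBIC))
E
```

```text
(no output)
```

View pics/topc.png

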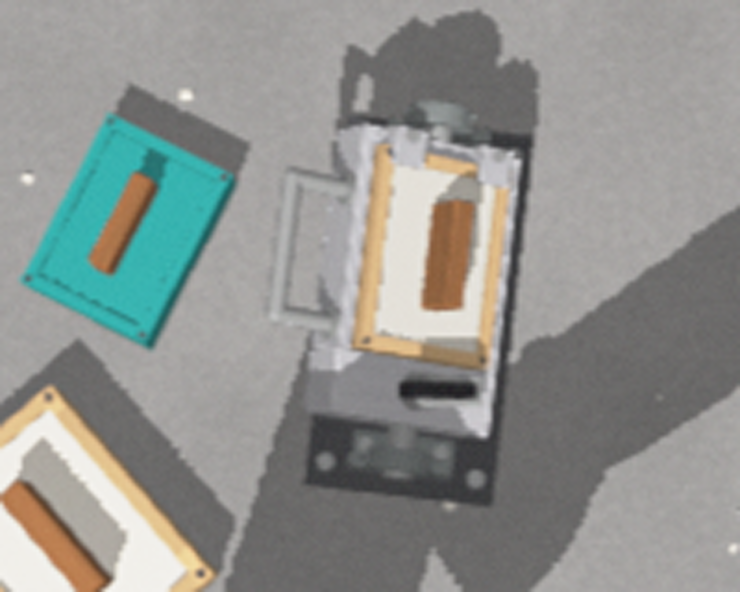

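View pics/sidec.png

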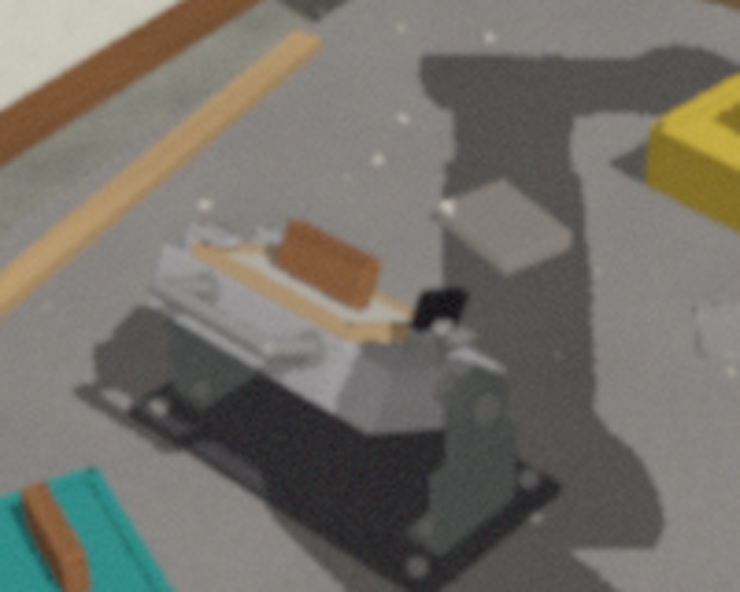

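```bash
cat > h.py <<'E'
import numpy as np,cv2
def deproj(d,m):
    K,R,t=d["intrinsics"],d["R"],d["t"]; v,u=np.nonzero(m&(d["z_map"]>0)); z=d["z_map"][v,u]
    c=np.stack([(u-K[0,2])/K[0,0]*z,(v-K[1,2])/K[1,1]*z,z],1); return (c-t)@R
def proj(d,X):
    K,R,t=d["intrinsics"],d["R"],d["t"]; c=np.atleast_2d(X)@R.T+t; p=c@K.T; return p[:,:2]/p[:,2:]
E
python3 - <<'E'
from h import *
from station import r
print([a for a in dir(r) if a[0]!='_'], r.tcp_to_grasp)
for n,box in (("top",(285,155,345,270)),("side",(240,180,365,290))):
    d=dict(np.load(n+"0.npz")); hsv=cv2.cvtColor(d["img"],cv2.COLOR_BGR2HSV); H,S,V=[hsv[...,i].astype(int) for i in range(3)]
    w=np.zeros(H.shape,bool); w[box[1]:box[3],box[0]:box[2]]=1
    P=deproj(d,np.ones(H.shape,bool)).reshape(-1,3); 
    for nm,m in (("batten",(H<14)&(S>120)&(V>90)),("black",(V<32))):
        p=deproj(d,w&m); 
        if nm=="black": p=p[p[:,2]>.12]
        print(n,nm,len(p),p.mean(0).round(4),p.min(0).round(3),p.max(0).round(3), np.percentile(p[:,2],[5,50,95]).round(3))
        q=p[:,:2]-p[:,:2].mean(0); u,s,v=np.linalg.svd(q,full_matrices=False); print("dir",np.degrees(np.arctan2(v[0,1],v[0,0])))
    # grid view of height
d=dict(np.load("top0.npz"));m=np.zeros((480,640),bool);m[170:225,272:300]=1
p=deproj(d,m); b=p[p[:,2]>.15]; print("bar-ish",len(b),b.mean(0))
for q in b[b[:,1]>b[:,1].max()-.03][::6]: print(q.round(3),end=" ")
E
```

```text
['Unreachable', 'observe', 'sign_off', 'tcp_to_grasp'] 0.0187
top batten 256 [ 0.5783 -0.1039  0.1633] [ 0.54  -0.121  0.14 ] [ 0.616 -0.089  0.178] [0.147 0.165 0.174]
dir 173.04717858805358<stdin>:11: RuntimeWarning: Mean of empty slice.
  ret = um.true_divide(
Traceback (most recent call last):
ValueError: zero-size array to reduction operation minimum which has no identity
```

```bash
cat > fit.py <<'E'
from h import *
from scipy.optimize import minimize
def Rx(a): c,s=np.cos(a),np.sin(a); return np.array([[1,0,0],[0,c,-s],[0,s,c]])
def Rz(a): c,s=np.cos(a),np.sin(a); return np.array([[c,-s,0],[s,c,0],[0,0,1]])
def box(c,h): return np.array([[c[0]+i*h[0],c[1]+j*h[1],c[2]+k*h[2]] for i in(-1,1) for j in(-1,1) for k in(-1,1)])/1000
def toW(p,X,cr=0): return X@(Rz(p[2])@Rx(.52+cr)).T+[p[0],p[1],.12]
def hull(d,X,s=4):
    h=cv2.convexHull((proj(d,X)).astype(np.float32)); m=np.zeros((480,640),np.uint8)
    cv2.fillPoly(m,[np.round(h*16).astype(int)],255,shift=4,lineType=cv2.LINE_AA); return m/255.
def ribpts(p,la): 
    return toW(p,box((0,0,0),(6,27,14))@Rz(la).T+np.array([-.1,0,.0455]))
def batpts(p,dy=0): return toW(p,box((0,dy,38),(40,9,17)))
def masks(n,fn=None,bx=None):
    d=dict(np.load(fn or n+"0.npz")); hsv=cv2.cvtColor(d["img"],cv2.COLOR_BGR2HSV); H,S,V=[hsv[...,i].astype(int) for i in range(3)]
    w=np.zeros(H.shape,bool); b=bx or {"top":(285,155,345,270),"side":(240,180,365,290)}[n]; w[b[1]:b[3],b[0]:b[2]]=1
    bat=w&(H<14)&(S>110)&(V>60)
    w2=np.zeros(H.shape,bool); b={"top":(305,230,330,241),"side":(318,205,338,221)}[n]; w2[b[1]:b[3],b[0]:b[2]]=1
    return d,bat,w2&(V<60)
if __name__=="__main__":
    D=[masks(n) for n in("top","side")]
    for d,b,k in D: print(b.sum(),k.sum())
    G=lambda m:cv2.GaussianBlur(np.asarray(m,float),(0,0),1.2)
    def cost(v):
        p=v[:3];c=0
        for d,b,k in D:
            c+=((G(hull(d,batpts(p,v[4])))-G(b))**2).sum()+((G(hull(d,ribpts(p,v[3])))-G(k))**2).sum()
        return c+ (v[4]/2)**2
    best=None
    for y0 in(-.05,-.1):
      for la in(0,.3):
        v0=np.array([.577,-.085,y0,la,0]); s=np.vstack([v0]+[v0+np.eye(5)[i]*[.01,.01,.1,.2,1][i] for i in range(5)])
        o=minimize(cost,v0,method="Nelder-Mead",options=dict(initial_simplex=s,maxiter=800,xatol=1e-5)); print(o.x.round(4),o.fun)
        if best is None or o.fun<best.fun: best=o
    v=best.x; np.save("pose.npy",v); p=v[:3]
    for (d,b,k),n,bx in zip(D,("top","side"),((230,130),(210,130))):
        im=cv2.resize(d["img"],None,fx=4,fy=4,interpolation=cv2.INTER_CUBIC)
        def dr(X,col):
            for q in proj(d,X): cv2.circle(im,tuple(int(t) for t in (q+.5)*4),3,col,-1)
        dr(batpts(p,v[4]),(255,0,0)); dr(ribpts(p,v[3]),(0,0,255)); dr(toW(p,np.array([[x,115,0] for x in(-60,-10,40)])/1000),(0,255,0))
        dr((np.array([[-22+i*150,j*75,5] for i in(-1,1) for j in(-1,1)])/1000)@Rz(p[2]).T+[p[0],p[1],0],(0,255,255))
        dr((np.array([[-144,0,24],[100,0,24]])/1000)@Rz(p[2]).T+[p[0],p[1],.12],(255,0,255))
        x,y=bx; cv2.imwrite(f"pics/fit_{n}.png",im[y*4:y*4+600,x*4:x*4+640])
E
python3 fit.py
```

```text
271 68
264 105
[ 0.5821 -0.0855 -0.1241  0.2629  0.062 ] 195.71768317895
[ 0.5817 -0.0839 -0.1085  0.2492  0.8218] 188.74742069573463
[ 0.5814 -0.0842 -0.1169  0.2389 -0.1892] 190.50557652175326
[ 0.5818 -0.0836 -0.1126  0.2511  0.3476] 188.83075072578845
```

View pics/fit_top.png

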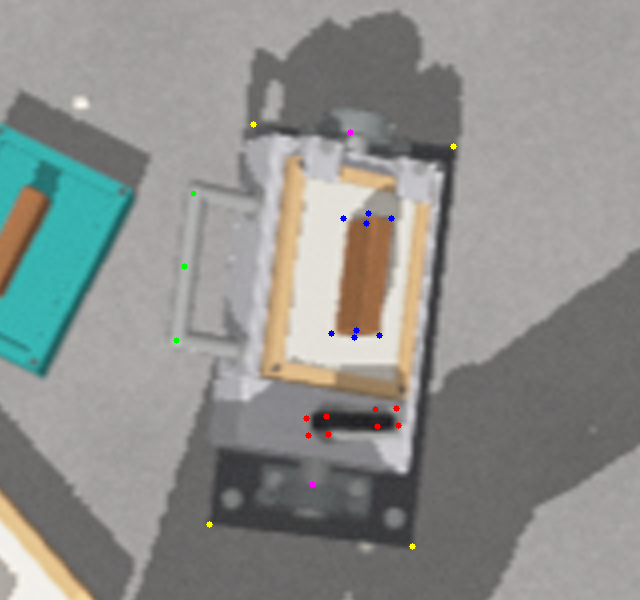

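View pics/fit_side.png

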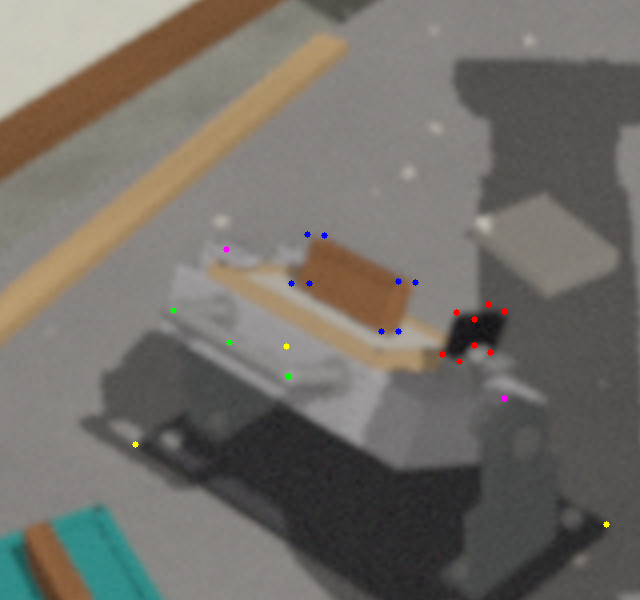

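```bash
python3 - <<'E'
from h import *
for n in("top","side"):
    d=dict(np.load(n+"0.npz")); hsv=cv2.cvtColor(d["img"],cv2.COLOR_BGR2HSV); H,S,V=[hsv[...,i].astype(int) for i in range(3)]
    print(n,"cam",-d["R"].T@d["t"], d["z_map"].dtype,(d["z_map"]==0).mean())
    tq=(H>80)&(H<100)&(S>120)&(V>60); p=deproj(d,tq); print("teal",len(p),p.mean(0).round(4),p.min(0).round(3),p.max(0).round(3))
    ye=(H>20)&(H<32)&(S>180); p=deproj(d,ye); print("yel",len(p),p.mean(0).round(4),p.min(0).round(3),p.max(0).round(3))
    br=(H<14)&(S>110)&(V>60); 
    nn,l,st,c=cv2.connectedComponentsWithStats(br.astype(np.uint8))
    for i in range(1,nn):
        if 60<st[i,4]<1500: p=deproj(d,l==i); print("brown",st[i],p.mean(0).round(4) if len(p) else None,np.percentile(p,2,axis=0).round(3),np.percentile(p,98,axis=0).round(3))
E
```

```text
top cam [ 0.33200001 -0.08873169  1.7460996 ] float32 0.003981119791666667
teal 1724 [0.6163 0.1447 0.0426] [0.528 0.065 0.005] [0.708 0.228 0.058]
yel 2702 [ 0.4648 -0.5958  0.0569] [ 0.37  -0.712  0.012] [ 0.549 -0.45   0.557]
brown [225 177  17  27 173] [0.617  0.1451 0.0786] [0.583 0.125 0.066] [0.651 0.164 0.087]
brown [314 184  14  30 271] [ 0.5786 -0.1037  0.1628] [ 0.541 -0.118  0.142] [ 0.616 -0.089  0.175]
brown [ 49 231  12  51 110] [0.4341 0.6742 0.0094] [0.364 0.656 0.001] [0.504 0.693 0.017]
brown [479 237  41  14 313] [ 0.4595 -0.5995  0.1049] [ 0.444 -0.652  0.082] [ 0.475 -0.554  0.117]
brown [200 260  29  31 285] [0.3735 0.1908 0.1028] [0.336 0.156 0.095] [0.412 0.224 0.111]
side cam [-0.12027074  0.77751201  0.95695126] float32 0.00419921875
teal 2150 [0.5987 0.1638 0.0367] [ 0.525  0.074 -0.   ] [0.705 0.233 0.049]
yel 206 [ 0.4754 -0.5126  0.0366] [ 0.408 -0.698  0.006] [ 0.546 -0.488  0.065]
brown [233 109  89  51 604] [ 1.9271 -1.5838 -0.7018] [ 1.78  -1.854 -0.746] [ 1.967 -1.231 -0.657]
brown [413 145  20  22 176] [ 0.4432 -0.55    0.1109] [ 0.166 -0.627  0.069] [0.472 0.068 0.526]
brown [285 190  27  23 264] [ 0.5734 -0.0955  0.1572] [ 0.538 -0.109  0.142] [ 0.613 -0.083  0.171]
brown [217 261  17  29 144] [0.6075 0.1578 0.0737] [0.58  0.134 0.051] [0.648 0.175 0.082]
brown [  0 279  32  28 251] [ 1.9477  0.2188 -0.7095] [ 1.935  0.157 -0.749] [ 1.961  0.275 -0.661]
brown [269 316  47  22 574] [0.3677 0.2022 0.0877] [0.331 0.169 0.063] [0.404 0.235 0.104]
```

```bash
cat > fit3.py <<'E'
from fit import *
from scipy.optimize import least_squares
def sd(q,h):
    a=np.abs(q)-h; out=np.linalg.norm(np.maximum(a,0),axis=1); return out+np.minimum(a.max(1),0)
D=[masks(n) for n in("top","side")]
B=[];K=[];BAR=[];PL=[]
for i,(d,b,k) in enumerate(D):
    p=deproj(d,b);B.append(p[(p[:,2]>.12)&(p[:,2]<.19)])
    p=deproj(d,k);K.append(p[(p[:,2]>.13)&(p[:,2]<.19)]); print(len(B[-1]),len(K[-1]))
d=D[0][0]; m=np.zeros((480,640),bool); m[168:222,270:290]=1; p=deproj(d,m); p=p[(p[:,2]>.165)&(p[:,2]<.2)]; print("bar",len(p),p.min(0),p.max(0)); BAR=p
def loc(p,X,lean): return (X-[p[0],p[1],.12])@(Rz(p[2])@Rx(lean))
def res(v,use=(0,1),w=1):
    p=v[:3]; o=[]
    for i in use:
        o.append(sd(loc(p,B[i],v[5])-[0,v[4]/1000,.038],np.array([40,9,17])/1000))
        o.append(1.5*sd((loc(p,K[i],v[5])-[-.1,0,.0455])@Rz(v[3]),np.array([6,27,14])/1000))
    if 0 in use:
        q=loc(p,BAR,v[5]); o.append(np.hypot(q[:,1]-.115,q[:,2])-.007)
    o.append([(v[4])/1000,(v[5]-.52)*.3])
    return np.concatenate(o)*1000
if __name__=="__main__":
    for use in((0,1),(0,),(1,)):
        o=least_squares(res,[.58,-.085,-.1,.2,0,.52],args=(use,),loss="soft_l1",x_scale=[.01,.01,.1,.1,1,.1]); print(use,o.x.round(4),o.cost)
        if len(use)==2: np.save("pose.npy",o.x)
E
python3 fit3.py
```

```text
268 68
263 104
bar 303 [ 0.52518927 -0.01888489  0.16516404] [0.6401741  0.02628333 0.19432483]
(0, 1) [ 0.5812 -0.0881 -0.14    0.1489  3.091   0.5292] 2160.080423146903
(0,) [ 0.578  -0.0884 -0.1265  0.0436  2.3726  0.5261] 1586.1182750802925
(1,) [ 0.5815 -0.0815 -0.1176  0.1186 -0.5987  0.5596] 394.8799772033463
```

```bash
cat > fit4.py <<'E'
from fit import *
D=[masks(n) for n in("top","side")]
G=lambda m:cv2.GaussianBlur(np.asarray(m,float),(0,0),1.0)
GB=[(G(b),G(k)) for d,b,k in D]
def bp(p,dx,dy): return toW(p,box((dx,dy,38),(40,9,17)))
def cost(v,use=(0,1)):
    p=v[:3];c=0
    for i in use:
        d=D[i][0]
        c+=((G(hull(d,bp(p,v[4],v[5])))-GB[i][0])**2).sum()+((G(hull(d,ribpts(p,v[3])))-GB[i][1])**2).sum()
    return c+ (v[4]/2)**2*2+((v[5]+1.5)/1)**2*2+((v[2]+.112)/.01)**2*2
best=None
for use in((0,1),(0,),(1,)):
    v0=np.array([.58,-.084,-.11,.12,0,-1.5]); s=np.vstack([v0]+[v0+np.eye(6)[i]*[.01,.01,.03,.1,1,1][i] for i in range(6)])
    o=minimize(cost,v0,args=(use,),method="Nelder-Mead",options=dict(initial_simplex=s,maxiter=1500,xatol=1e-5)); print(use,o.x.round(4),o.fun)
    if len(use)==2: np.save("pose.npy",o.x); v=o.x
p=v[:3]
for (d,b,k),n,bx in zip(D,("top","side"),((270,145),(240,180))):
        f=6
        im=cv2.resize(d["img"],None,fx=f,fy=f,interpolation=cv2.INTER_CUBIC)
        def wire(X,col):
            q=((proj(d,X)+.5)*f).astype(int)
            for a in range(8):
                for b_ in (1,2,4):
                    if a<a^b_: cv2.line(im,tuple(map(int,q[a])),tuple(map(int,q[a^b_])),col,1)
        wire(bp(p,v[4],v[5]),(255,0,0)); wire(ribpts(p,v[3]),(0,0,255)); wire(toW(p,box((-10,115,0),(50,7,7))),(0,255,0))
        wire((box((-22,0,5),(150,75,5)))@Rz(p[2]).T+[p[0],p[1],0],(0,255,255))
        wire(toW(p,box((v[4],v[5],-2),(75,55,23))),(255,0,255))
        x,y=bx; cv2.imwrite(f"pics/fit4_{n}.png",im[y*f:y*f+600,x*f:x*f+740])
E
python3 fit4.py
```

```text
(0, 1) [ 0.5829 -0.0824 -0.1151  0.187   0.4981 -2.2557] 212.60958481759405
(0,) [ 0.582  -0.0834 -0.1161  0.1399  0.4188 -1.4897] 78.66225300590668
(1,) [ 0.5789 -0.0828 -0.1101  0.2076  0.3395 -1.6363] 125.34829874366515
```

View pics/fit4_top.png

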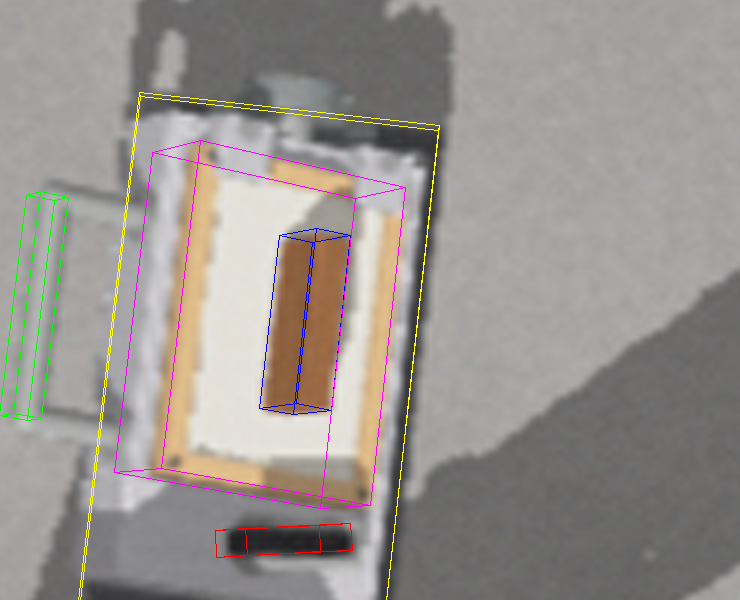

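View pics/fit4_side.png

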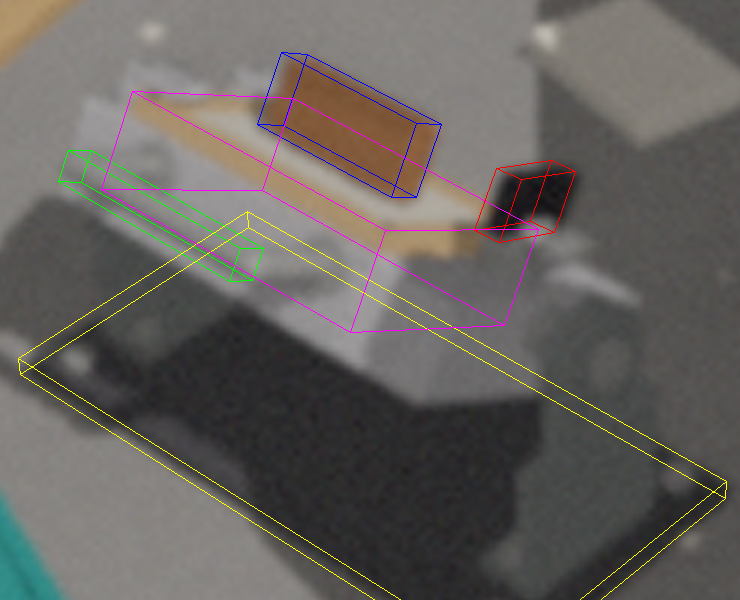

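```bash
cat > k.py <<'E'
from fit import Rx,Rz,np
from scipy.spatial.transform import Rotation as Ro
from station import r
P=np.array([.5815,-.0832,-.114])
def RC(cr=0): return Rz(P[2])@Rx(.52+cr)
def W(x,cr=0): return RC(cr)@(np.array(x)/1000)+[P[0],P[1],.12]
def ori(head,Rb=None):
    # tool z=-z of Rb, tool x at angle head in Rb xy
    Rb=RC() if Rb is None else Rb
    x=Rb@[np.cos(head),np.sin(head),0]; z=-Rb[:,2]; return np.stack([x,np.cross(z,x),z],1)
def go(pos,M):
    s=r.observe(); q=s["orientation"]; C=Ro.from_quat(np.roll(q,-1)).as_matrix()
    print("t",round(s["time"],2),"tcp",s["tcp_pos"].round(4),"q",s["q"].round(2),"F",s["force"].round(1),"g",round(s["gripper_width"],3))
    print("shift cm",((np.array(pos)-s["tcp_pos"])@C*100).round(2),"rot",Ro.from_matrix(C.T@M).as_rotvec().round(3), "target",np.round(pos,4))
    return C
E
python3 - <<'E'
from k import *
go([.14,-.583,.38],ori(np.pi+.15))
go(W((-100,0,120)),ori(np.pi+.15)); go(W((-100,0,36)),ori(np.pi+.15))
E
```

```text
t 0.9 tcp [ 0.1402 -0.5834  0.2313] q [-1.    0.04  0.08 -0.   -1.62 -0.33] F [-0.1  0.5 -0. ] g 0.998
shift cm [ 4.000e-02 -1.000e-02 -1.487e+01] rot [-0.483  0.287 -1.338] target [ 0.14  -0.583  0.38 ]
t 0.9 tcp [ 0.1402 -0.5834  0.2313] q [-1.    0.04  0.08 -0.   -1.62 -0.33] F [-0.1  0.5 -0. ] g 0.998
shift cm [36.15 43.16  0.72] rot [-0.483  0.287 -1.338] target [ 0.4754 -0.1311  0.2241]
t 0.9 tcp [ 0.1402 -0.5834  0.2313] q [-1.    0.04  0.08 -0.   -1.62 -0.33] F [-0.1  0.5 -0. ] g 0.998
shift cm [40.07 44.59  8.01] rot [-0.483  0.287 -1.338] target [ 0.4801 -0.0896  0.1512]
```

Emit:
arm_command(steps=[[[0,0,-5],[0,0,0],45],[[0,0,-10],[0,0,-0.13],45],[[4,5,-12],[-0.05,0.03,-0.27],45],[[8,9.5,-12],[-0.1,0.06,-0.4],45],[[12,14,-12],[-0.15,0.09,-0.53],45],[[16,19,-12],[-0.2,0.12,-0.66],45],[[20,24,-12],[-0.25,0.15,-0.8],45],[[24,29,-12],[-0.3,0.18,-0.93],45],[[28,34,-11],[-0.35,0.21,-1.06],45],[[32,38,-9],[-0.4,0.24,-1.2],45]])

```text
time: 1.9
tcp_pos: [0.3779, -0.2636, 0.3401]
orientation: [0.029, 0.054, 0.975, 0.216]
force: [1.7, -1.8, -0.7]
gripper_width: 0.448
```

```bash
python3 - <<'E'
from k import *
go(W((-100,0,120)),ori(np.pi+.15))
E
```

```text
t 1.9 tcp [ 0.3779 -0.2636  0.3401] q [-0.53 -0.1   0.24 -0.46 -2.02  0.24] F [ 1.7 -1.8 -0.7] g 0.448
shift cm [-7.74  7.94 16.8 ] rot [-0.085  0.025 -0.138] target [ 0.4754 -0.1311  0.2241]
```

Emit:
arm_command(steps=[[[-2.5,2.7,4],[-0.04,0.01,-0.07],45],[[-5,5.4,8.5],[-0.08,0.02,-0.13],45],[[-7.7,7.9,13],[-0.085,0.025,-0.138],45],[[-7.7,7.9,16.8],[-0.085,0.025,-0.138],45],[[-7.7,7.9,16.8],[-0.085,0.025,-0.138],45],[[-7.7,7.9,16.8],[-0.085,0.025,-0.138],45]])

```text
time: 2.5
tcp_pos: [0.4744, -0.1307, 0.2229]
orientation: [0.032, -0.018, 0.966, 0.255]
force: [-0.4, -0.4, 1.6]
gripper_width: 0.445
```

```bash
python3 - <<'E'
from k import *
go(W((-100,0,38)),ori(np.pi+.15))
from station import imaging
import cv2
for n,b in(("top",(230,130)),("side",(210,130))):
    d=imaging.capture(n); np.savez(n+"1.npz",**d); cv2.imwrite(f"pics/{n}1.png",cv2.resize(d["img"][b[1]:b[1]+150,b[0]:b[0]+180],None,fx=4,fy=4,interpolation=cv2.INTER_CUBIC))
E
```

```text
t 2.5 tcp [ 0.4744 -0.1307  0.2229] q [-0.27 -0.1   0.03 -0.52 -1.76  0.22] F [-0.4 -0.4  1.6] g 0.445
shift cm [-0.13  0.01  8.07] rot [ 0.001 -0.004  0.   ] target [ 0.48   -0.0906  0.153 ]
```

View pics/top1.png

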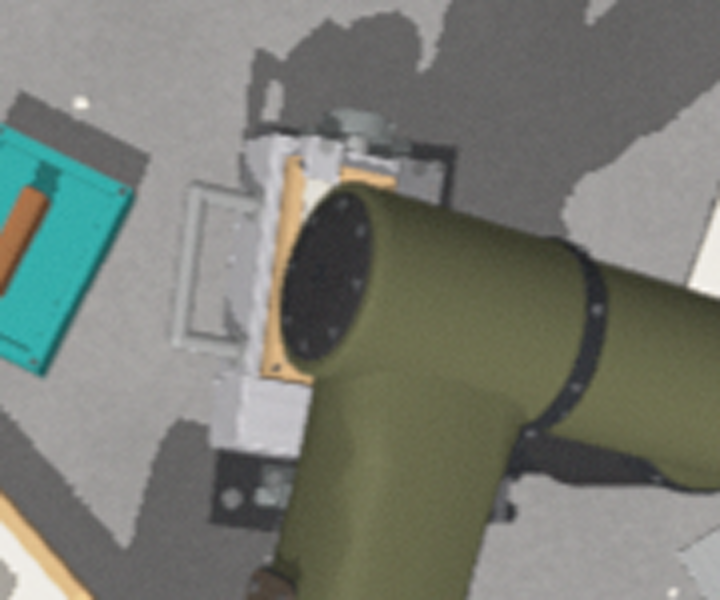

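View pics/side1.png

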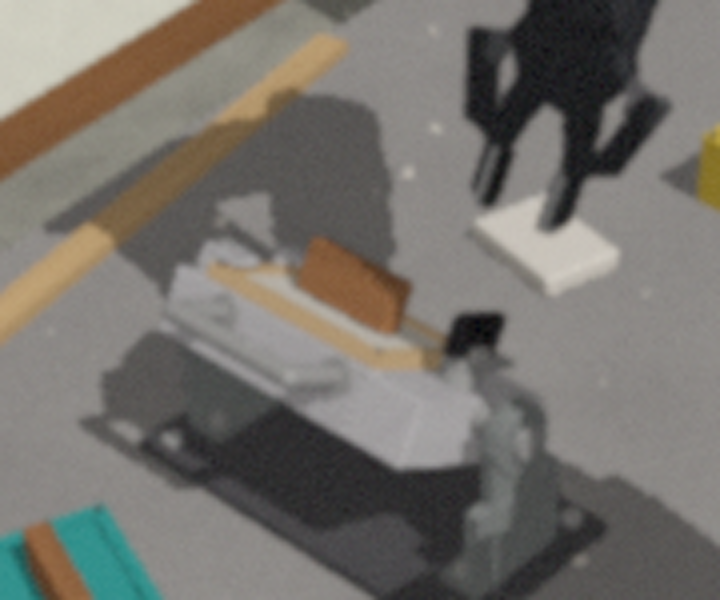

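Emit:
arm_command(steps=[[[-0.1,0,3],[0,0,0],40],[[-0.1,0,5],[0,0,0],40],[[-0.1,0,5],[0,0,0],40]])

```text
time: 2.9
tcp_pos: [0.4784, -0.1078, 0.1819]
orientation: [0.034, -0.017, 0.966, 0.255]
force: [-0.5, 0.4, -0.3]
gripper_width: 0.4
```

```bash
python3 - <<'E'
from k import *
from h import proj
C=go(W((-100,0,38)),ori(np.pi+.15))
from station import imaging
import cv2
n,b="side",(270,160)
d=imaging.capture(n); f=8
im=cv2.resize(d["img"],None,fx=f,fy=f,interpolation=cv2.INTER_CUBIC)
s=r.observe()
for X,c in((s["tcp_pos"],(0,0,255)),(s["tcp_pos"]+C@[.017,0,0],(0,255,0)),(s["tcp_pos"]-C@[.017,0,0],(255,0,0)),(W((-100,0,59.5)),(0,255,255))):
    q=(proj(d,X)[0]+.5)*f; cv2.circle(im,tuple(map(int,q)),4,c,-1)
cv2.imwrite(f"pics/side2.png",im[b[1]*f:b[1]*f+560,b[0]*f:b[0]*f+700])
E
```

```text
t 2.9 tcp [ 0.4784 -0.1078  0.1819] q [-0.22 -0.12 -0.06 -0.52 -1.67  0.22] F [-0.5  0.4 -0.3] g 0.4
shift cm [0.02 0.07 3.37] rot [-0.001  0.001 -0.   ] target [ 0.48   -0.0906  0.153 ]
```

View pics/side2.png

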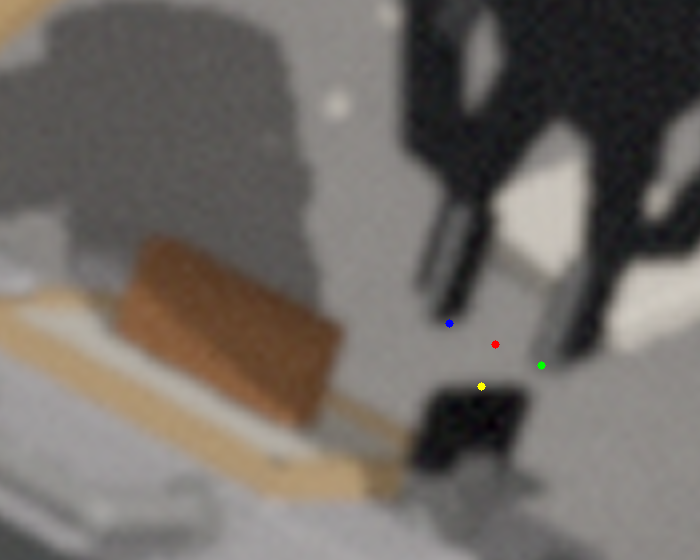

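Emit:
arm_command(steps=[[[0,0.05,2],[0,0,0],40],[[0,0.05,3.4],[0,0,0],40],[[0,0.05,3.4],[0,0,0],40],[[0,0.05,3.4],[0,0,0],25],[[0,0.05,3.4],[0,0,0],0],[[0,0.05,3.4],[0,0,0],0],[[0,0.05,3.4],[0,0,0],0]], grip_force=40)

```text
time: 3.65
tcp_pos: [0.4788, -0.0925, 0.155]
orientation: [0.033, -0.018, 0.967, 0.253]
force: [-10.1, -0.8, 4.5]
gripper_width: 0.131
```

```bash
python3 - <<'E'
from k import *
from h import proj
C=go(W((-100,0,38)),ori(np.pi+1.6)); print(r.observe()["torque"])
from station import imaging
import cv2
n,b="side",(270,160)
d=imaging.capture(n); f=8
im=cv2.resize(d["img"],None,fx=f,fy=f,interpolation=cv2.INTER_CUBIC)
cv2.imwrite(f"pics/side3.png",im[b[1]*f:b[1]*f+560,b[0]*f:b[0]*f+700])
E
```

```text
t 3.65 tcp [ 0.4788 -0.0925  0.155 ] q [-0.19 -0.13 -0.12 -0.52 -1.61  0.21] F [-10.1  -0.8   4.5] g 0.131
shift cm [-0.11  0.06  0.27] rot [-1.00e-03 -4.00e-03 -1.45e+00] target [ 0.48   -0.0906  0.153 ]
[-1.0240956   2.8434152   1.47152087]
```

View pics/side3.png

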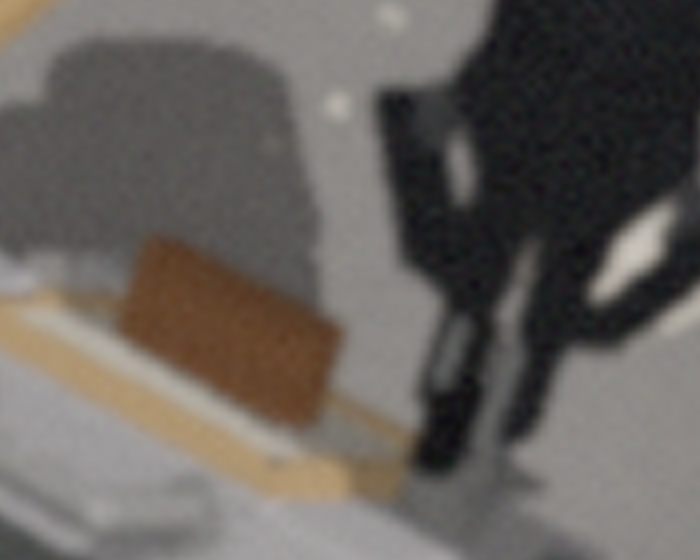

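Emit:
arm_command(steps=[[[0.08,0,0.1],[0,0,-0.13],0],[[0.08,0,0.1],[0,0,-0.27],0],[[0.08,0,0.1],[0,0,-0.41],0],[[0.08,0,0.1],[0,0,-0.55],0],[[0.08,0,0.1],[0,0,-0.69],0],[[0.08,0,0.1],[0,0,-0.83],0],[[0.08,0,0.1],[0,0,-0.83],0]])

```text
time: 4.4
tcp_pos: [0.4792, -0.0923, 0.1552]
orientation: [0.134, -0.406, 0.877, 0.218]
force: [4.1, 0.4, 0.1]
gripper_width: 0.128
```

```bash
python3 - <<'E'
from k import *
C=go(W((-100,0,38)),ori(np.pi+1.6)); s=r.observe(); print(s["torque"],C.T@s["force"],C.T@s["torque"])
E
```

```text
t 4.4 tcp [ 0.4792 -0.0923  0.1552] q [-0.19 -0.13 -0.12 -0.52 -1.61  1.05] F [4.1 0.4 0.1] g 0.128
shift cm [-0.07 -0.02  0.28] rot [-0.003 -0.003 -0.618] target [ 0.48   -0.0906  0.153 ]
[-0.98613803 -1.09519021 -0.64153776] [-2.93031648 -2.89118897  0.33042487] [ 1.60629757 -0.04394168 -0.03684796]
```

Emit:
arm_command(steps=[[[0,0,0],[0,0,-0.13],0],[[0,0,0],[0,0,-0.27],0],[[0,0,0],[0,0,-0.41],0],[[0,0,0],[0,0,-0.52],0],[[0,0,0],[0,0,-0.6],0],[[0,0,0],[0,0,-0.66],0],[[0,0,0],[0,0,-0.66],0],[[0,0,0],[0,0,-0.66],0]])

```text
time: 5.2
tcp_pos: [0.4794, -0.092, 0.1554]
orientation: [0.197, -0.667, 0.7, 0.163]
force: [1.6, 3.9, 0.7]
gripper_width: 0.134
```

```bash
python3 - <<'E'
from k import *
from station import imaging
import cv2
C=go(W((-100,0,38)),ori(np.pi+1.6)); s=r.observe(); print(s["torque"],C.T@s["force"],C.T@s["torque"])
n,b="side",(270,160)
d=imaging.capture(n); f=8
im=cv2.resize(d["img"],None,fx=f,fy=f,interpolation=cv2.INTER_CUBIC)
cv2.imwrite(f"pics/side4.png",im[b[1]*f:b[1]*f+560,b[0]*f:b[0]*f+700])
E
```

```text
t 5.2 tcp [ 0.4794 -0.092   0.1554] q [-0.19 -0.13 -0.12 -0.52 -1.61  1.7 ] F [1.6 3.9 0.7] g 0.134
shift cm [-0.   -0.05  0.29] rot [-0.002 -0.003  0.038] target [ 0.48   -0.0906  0.153 ]
[ 0.06482498  0.29521542 -1.34642057] [-3.82399607 -1.37829333  1.4224945 ] [ 4.05841592e-01 -9.30282125e-04  1.31889897e+00]
```

View pics/side4.png

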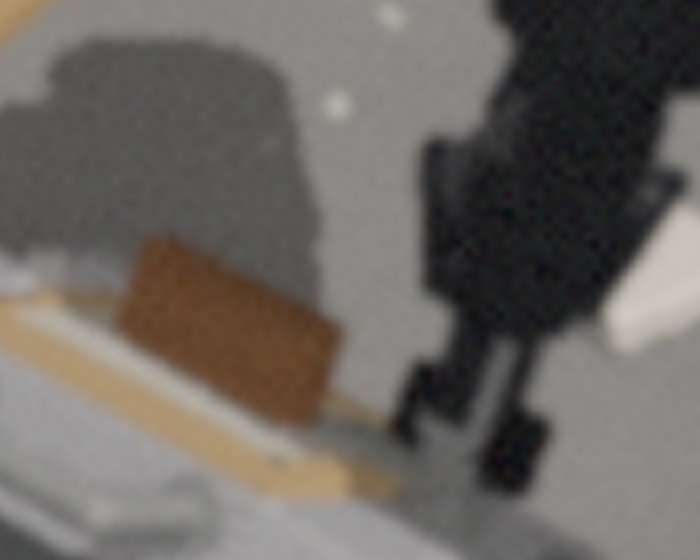

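Emit:
arm_command(steps=[[[0,0,0],[0,0,0.06],0],[[0,0,0],[0,0,0.06],40],[[0,0,0],[0,0,0.06],40],[[0,0,0],[0,0,0.06],40],[[0,0,-3],[0,0,0.06],40],[[0,0,-7],[0,0,0.06],45],[[0,0,-7],[0,0,0.06],45]])

```text
time: 5.95
tcp_pos: [0.4763, -0.1293, 0.2213]
orientation: [0.193, -0.647, 0.719, 0.165]
force: [-0.2, -0.2, 0.3]
gripper_width: 0.443
```

```bash
python3 - <<'E'
from k import *
from station import imaging
import cv2
C=go(W((0,-2,100)),ori(np.pi+1.57)); s=r.observe(); print(s["torque"],C.T@s["force"],C.T@s["torque"])
n,b="side",(270,160)
d=imaging.capture(n); f=8
im=cv2.resize(d["img"],None,fx=f,fy=f,interpolation=cv2.INTER_CUBIC)
cv2.imwrite(f"pics/side5.png",im[b[1]*f:b[1]*f+560,b[0]*f:b[0]*f+700])
E
```

```text
t 5.95 tcp [ 0.4763 -0.1293  0.2213] q [-0.26 -0.11  0.01 -0.52 -1.74  1.65] F [-0.2 -0.2  0.3] g 0.443
shift cm [ 0.31 -9.91  1.76] rot [-0.009 -0.007  0.011] target [ 0.5757 -0.1343  0.2058]
[-1.34578622  0.1420553  -0.04782305] [ 0.06628716  0.18801459 -0.38403509] [0.01989663 1.35376247 0.02320758]
```

View pics/side5.png

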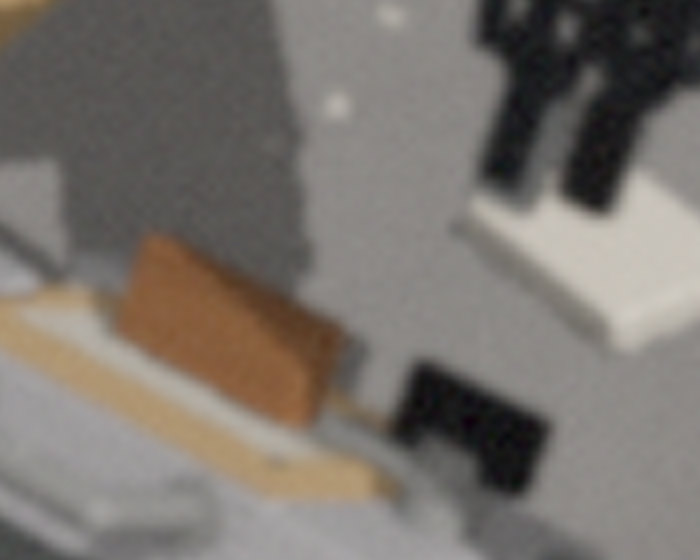

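Emit:
arm_command(steps=[[[0.2,-4,0.8],[0,0,0],45],[[0.3,-8,1.6],[-0.009,-0.007,0.01],45],[[0.3,-9.9,1.8],[-0.009,-0.007,0.01],45],[[0.3,-9.9,1.8],[-0.009,-0.007,0.01],45],[[0.3,-9.9,5.2],[-0.009,-0.007,0.01],45],[[0.3,-9.9,5.2],[-0.009,-0.007,0.01],45]])

```text
time: 6.6
tcp_pos: [0.5757, -0.1137, 0.1689]
orientation: [0.191, -0.643, 0.721, 0.176]
force: [-0.1, -0.1, -1.3]
gripper_width: 0.449
```

```bash
python3 - <<'E'
from k import *
from h import proj
from station import imaging
import cv2
C=go(W((0,-2,28)),ori(np.pi+1.57)); s=r.observe()
n,b="side",(270,160)
d=imaging.capture(n); f=8
im=cv2.resize(d["img"],None,fx=f,fy=f,interpolation=cv2.INTER_CUBIC)
q=(proj(d,s["tcp_pos"])[0]+.5)*f; cv2.circle(im,tuple(map(int,q)),4,(0,0,255),-1)
cv2.imwrite(f"pics/side6.png",im[b[1]*f:b[1]*f+560,b[0]*f:b[0]*f+700])
E
```

```text
t 6.6 tcp [ 0.5757 -0.1137  0.1689] q [-0.2   0.13  0.16 -0.52 -1.65  1.63] F [-0.1 -0.1 -1.3] g 0.449
shift cm [-0.04 -0.25  2.98] rot [ 0.009  0.005 -0.002] target [ 0.5797 -0.0987  0.1433]
```

View pics/side6.png

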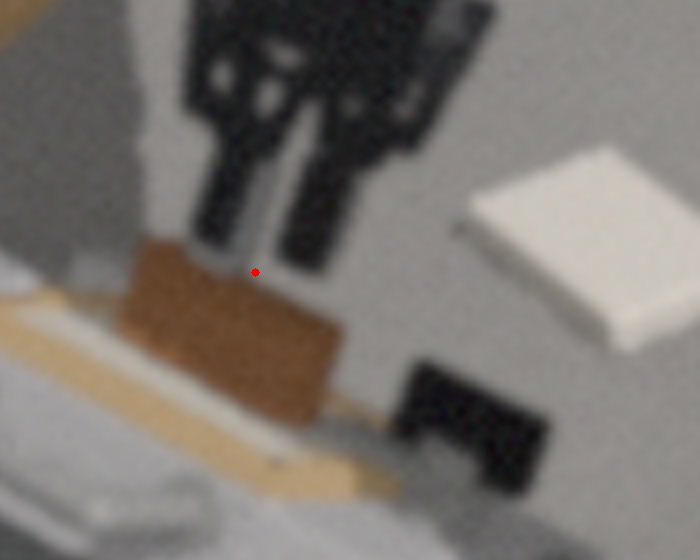

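Tips straddle the batten top (tool at about 255,270, batten edge under it); descend and close.

Emit:
arm_command(steps=[[[0,-0.2,1.5],[0.009,0.005,0],45],[[0,-0.2,2.8],[0.009,0.005,0],45],[[0,-0.2,2.8],[0.009,0.005,0],45],[[0,-0.2,2.8],[0.009,0.005,0],30],[[0,-0.2,2.8],[0.009,0.005,0],0],[[0,-0.2,2.8],[0.009,0.005,0],0],[[0,-0.2,2.8],[0.009,0.005,0],0]], grip_force=70)

```text
time: 7.35
tcp_pos: [0.5796, -0.1018, 0.1481]
orientation: [0.192, -0.643, 0.722, 0.169]
force: [-2.4, -0.7, 5.8]
gripper_width: 0.192
```

```bash
cat > st.py <<'E'
from k import *
C=go(W((0,-2,28)),ori(np.pi+1.57)); s=r.observe(); print("F in cradle", RC().T@s["force"], "tool",C.T@s["force"],C.T@s["torque"])
E
python3 st.py
```

```text
t 7.35 tcp [ 0.5796 -0.1018  0.1481] q [-0.17  0.12  0.11 -0.52 -1.59  1.63] F [-2.4 -0.7  5.8] g 0.192
shift cm [-0.03  0.03  0.56] rot [-0.004 -0.002 -0.   ] target [ 0.5797 -0.0987  0.1433]
F in cradle [-2.29993562  2.04916906  5.55498484] tool [-2.03408144  2.28062379 -5.56847574] [-0.68160123  0.79194641  0.10748235]
```

Emit:
arm_command(steps=[[[0,0,-0.15],[0,0,0],0],[[0,0,-0.3],[0,0,0],0],[[0,0,-0.4],[0,0,0],0],[[0,0,-0.4],[0,0,0],0]])

```text
time: 7.75
tcp_pos: [0.5789, -0.103, 0.1503]
orientation: [0.192, -0.643, 0.722, 0.17]
force: [0.4, 5.2, -7.1]
gripper_width: 0.192
```

```bash
python3 st.py
```

```text
t 7.75 tcp [ 0.5789 -0.103   0.1503] q [-0.18  0.12  0.11 -0.52 -1.6   1.63] F [ 0.4  5.2 -7.1] g 0.192
shift cm [-0.03 -0.03  0.82] rot [-0.001 -0.001 -0.001] target [ 0.5797 -0.0987  0.1433]
F in cradle [-0.14701576  0.97577921 -8.77872687] tool [-0.98620398  0.16018971  8.77733132] [-0.0830565   1.28615974  0.01106541]
```

Emit:
arm_command(steps=[[[0,0,-0.2],[0,0,0],0],[[0,0,-0.3],[0,0,0],0],[[0,0,-0.3],[0,0,0],0],[[0,0,-0.3],[0,0,0],0]])

```text
time: 8.15
tcp_pos: [0.5788, -0.103, 0.1504]
orientation: [0.192, -0.642, 0.722, 0.172]
force: [4.1, 6.4, -14.3]
gripper_width: 0.191
```

```bash
python3 st.py
```

```text
t 8.15 tcp [ 0.5788 -0.103   0.1504] q [-0.18  0.12  0.12 -0.52 -1.6   1.63] F [  4.1   6.4 -14.3] g 0.191
shift cm [-0.03 -0.04  0.83] rot [ 0.001  0.001 -0.002] target [ 0.5797 -0.0987  0.1433]
F in cradle [  3.32210212  -1.12304333 -15.78177767] tool [ 1.12924686 -3.33603874 15.7783948 ] [ 1.33632384  1.73246494 -0.07626645]
```

Emit:
arm_command(steps=[[[0,0,-0.4],[0,0,0],0],[[0,0,-0.55],[0,0,0],0],[[0,0,-0.6],[0,0,0],0],[[0,0,-0.6],[0,0,0],0],[[0,0,-0.6],[0,0,0],0],[[0,0,-0.6],[0,0,0],0]])

```text
time: 8.75
tcp_pos: [0.5788, -0.1031, 0.1505]
orientation: [0.192, -0.642, 0.722, 0.175]
force: [7.7, 10.2, -23.7]
gripper_width: 0.195
```

```bash
python3 st.py
```

```text
t 8.75 tcp [ 0.5788 -0.1031  0.1505] q [-0.18  0.13  0.12 -0.52 -1.61  1.63] F [  7.7  10.2 -23.7] g 0.195
shift cm [-0.02 -0.05  0.84] rot [ 0.005  0.005 -0.004] target [ 0.5797 -0.0987  0.1433]
F in cradle [  6.50190191  -2.19531573 -26.02705758] tool [ 2.30365625 -6.63682157 25.98360316] [ 2.80171436  2.37340752 -0.17713069]
```

Emit:
arm_command(steps=[[[0,0,-0.6],[-0.02,0,0],0],[[0,0,-0.6],[-0.04,0,0],0],[[0,0,-0.6],[-0.04,0,0],0],[[0,0,-0.6],[-0.04,0,0],0],[[0,0,-0.6],[-0.04,0,0],0],[[0,0,-0.6],[-0.04,0,0],0]])

```text
time: 9.35
tcp_pos: [0.5777, -0.1031, 0.1508]
orientation: [0.178, -0.645, 0.718, 0.193]
force: [1.8, 11.2, -22.1]
gripper_width: 0.192
```

```bash
python3 st.py;  python3 - <<'E'
from station import imaging
import cv2
n,b="side",(250,160)
d=imaging.capture(n); f=7
im=cv2.resize(d["img"],None,fx=f,fy=f,interpolation=cv2.INTER_CUBIC)
cv2.imwrite(f"pics/side7.png",im[b[1]*f:b[1]*f+560,b[0]*f:b[0]*f+700])
E
```

```text
t 9.35 tcp [ 0.5777 -0.1031  0.1508] q [-0.18  0.16  0.16 -0.53 -1.66  1.62] F [  1.8  11.2 -22.1] g 0.192
shift cm [-0.01 -0.2   0.87] rot [ 0.051  0.01  -0.006] target [ 0.5797 -0.0987  0.1433]
F in cradle [  0.53601295  -1.11707696 -24.78190445] tool [ 1.35554272 -1.8166157  24.70911513] [ 1.33131867  1.84190934 -0.03880787]
```

View pics/side7.png

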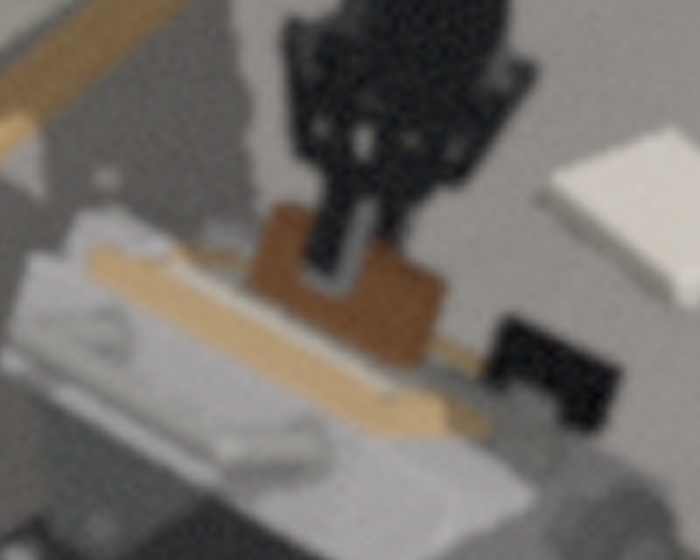

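Emit:
arm_command(steps=[[[0,0,0],[0.025,0.005,0],0],[[0,0,0.15],[0.05,0.01,0],0],[[0,-0.1,0.3],[0.05,0.01,0],0],[[0,-0.1,0.3],[0.05,0.01,0],0],[[0,-0.1,0.3],[0.05,0.01,0],20],[[0,-0.1,0.3],[0.05,0.01,0],40],[[0,-0.1,0.3],[0.05,0.01,0],40],[[0,-0.1,-2],[0.05,0.01,0],40],[[0,-0.1,-6],[0.05,0.01,0],40],[[0,-0.1,-8],[0.05,0.01,0],40]])

```text
time: 10.4
tcp_pos: [0.579, -0.1457, 0.2228]
orientation: [0.191, -0.641, 0.724, 0.17]
force: [0.8, 0.1, 0.4]
gripper_width: 0.401
```

```bash
python3 st.py;  python3 - <<'E'
from station import imaging
import cv2
n,b="side",(250,160)
d=imaging.capture(n); f=7
im=cv2.resize(d["img"],None,fx=f,fy=f,interpolation=cv2.INTER_CUBIC)
cv2.imwrite(f"pics/side8.png",im[b[1]*f:b[1]*f+560,b[0]*f:b[0]*f+700])
from k import *
# vertical tool above bar
b=W((-10,115,0)); print(b)
go(b+[0,0,.06],ori(np.pi+1.57,Rz(P[2])))
print(ori(np.pi+1.57,Rz(P[2])))
E
```

```text
t 10.4 tcp [ 0.579  -0.1457  0.2228] q [-0.25  0.15  0.28 -0.52 -1.75  1.61] F [0.8 0.1 0.4] g 0.401
shift cm [-0.12  0.49  9.22] rot [-0.003 -0.002 -0.005] target [ 0.5797 -0.0987  0.1433]
F in cradle [0.81850253 0.39050493 0.20854158] tool [-0.39501052 -0.81672991 -0.20700007] [0.06584417 1.33583428 0.03436607]
[0.58291739 0.01708894 0.17714122]
t 10.45 tcp [ 0.5794 -0.1471  0.2252] q [-0.25  0.15  0.28 -0.52 -1.75  1.61] F [-1.8  0.6  2.8] g 0.399
shift cm [-14.8    1.65   7.02] rot [-0.004  0.516 -0.006] target [0.5829 0.0171 0.2371]
[[-0.11454436 -0.99341813 -0.        ]
 [-0.99341813  0.11454436 -0.        ]
 [ 0.          0.         -1.        ]]
```

View pics/side8.png

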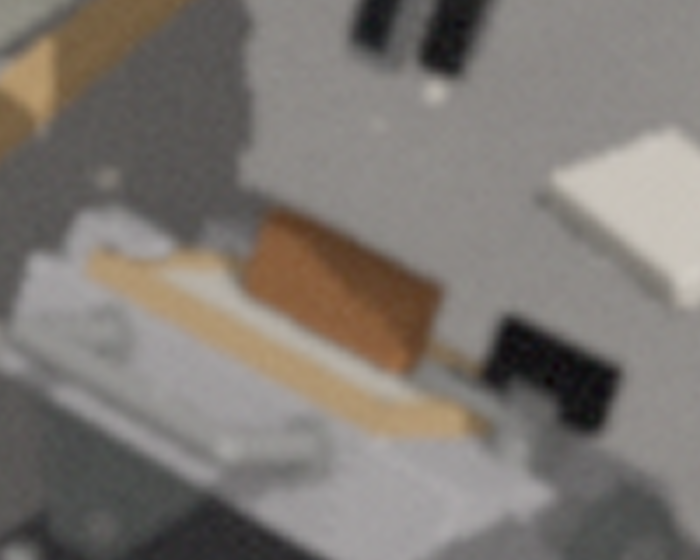

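Emit:
arm_command(steps=[[[-2.5,0.3,-0.5],[0,0.1,0],40],[[-5,0.6,1],[0,0.22,0],40],[[-8,0.9,2.5],[-0.004,0.34,-0.006],40],[[-11,1.3,4.5],[-0.004,0.46,-0.006],40],[[-14,1.6,6.5],[-0.004,0.516,-0.006],40],[[-14.8,1.65,7],[-0.004,0.516,-0.006],40],[[-14.8,1.65,7],[-0.004,0.516,-0.006],40],[[-14.8,1.65,7],[-0.004,0.516,-0.006],40]], grip_force=40)

```text
time: 11.25
tcp_pos: [0.5832, 0.0166, 0.2376]
orientation: [0.001, -0.665, 0.747, -0.0]
force: [1.0, -0.2, -0.5]
gripper_width: 0.401
```

```bash
python3 - <<'E'
from station import imaging
import cv2
from k import *
from h import proj
b=W((-10,115,0))
C=go(b-[0,0,.0187],ori(np.pi+1.57,Rz(P[2]))); s=r.observe()
for n,o in (("side",(230,150)),("top",(250,150))):
    d=imaging.capture(n); f=6
    im=cv2.resize(d["img"],None,fx=f,fy=f,interpolation=cv2.INTER_CUBIC)
    for X,c in((s["tcp_pos"],(0,0,255)),(b,(0,255,0))):
        q=(proj(d,X)[0]+.5)*f; cv2.circle(im,tuple(map(int,q)),4,c,-1)
    cv2.imwrite(f"pics/{n}9.png",im[o[1]*f:o[1]*f+560,o[0]*f:o[0]*f+700])
E
```

```text
t 11.25 tcp [0.5832 0.0166 0.2376] q [ 0.37 -0.    0.05 -0.   -1.62  1.08] F [ 1.  -0.2 -0.5] g 0.401
shift cm [-0.03  0.04  7.92] rot [-0.001  0.001 -0.   ] target [0.5829 0.0171 0.1584]
```

View pics/side9.png

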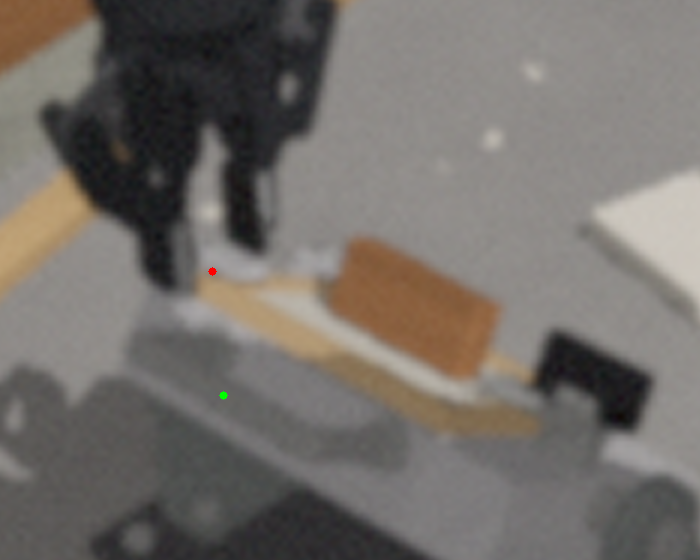

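View pics/top9.png

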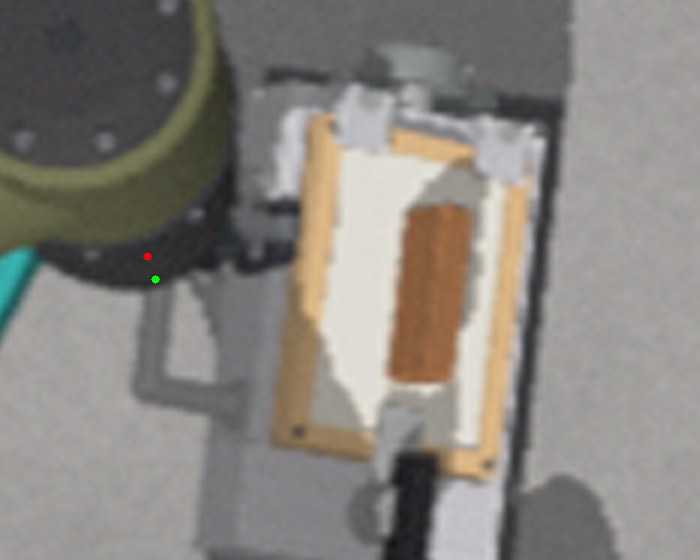

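Emit:
arm_command(steps=[[[0,0,3],[0,0,0],40],[[0,0,5.5],[0,0,0],40],[[0,0,7],[0,0,0],40],[[0,0,7.9],[0,0,0],40],[[0,0,7.9],[0,0,0],40]])

```text
time: 11.85
tcp_pos: [0.583, 0.0149, 0.158]
orientation: [0.0, -0.664, 0.748, 0.0]
force: [-0.1, 0.8, 0.1]
gripper_width: 0.4
```

Emit:
arm_command(steps=[[[0,0,0],[0,0,0],20],[[0,0,0],[0,0,0],0],[[0,0,0],[0,0,0],0],[[0,0,0],[0,0,0],0]])

```text
time: 12.25
tcp_pos: [0.584, 0.0166, 0.1597]
orientation: [0.002, -0.665, 0.747, 0.0]
force: [0.1, 4.8, 0.5]
gripper_width: 0.143
```

```bash
cat > arc.py <<'E'
import sys
from k import *
def tgt(phi):
    y,z=.115*np.cos(phi),.115*np.sin(phi); b=Rz(P[2])@np.array([-.010,y,z])+[P[0],P[1],.12]
    t=float(np.clip((phi-1.2)/1.9,0,1))*.5
    M=ori(np.pi+1.57,Rz(P[2])@Rx(t)); return b+.0187*M[:,2],M
s=r.observe(); C=Ro.from_quat(np.roll(s["orientation"],-1)).as_matrix(); g=s["tcp_pos"]-.0187*C[:,2]
l=Rz(P[2]).T@(g-[P[0],P[1],.12]); phi=np.arctan2(l[2],l[1])
print("t",s["time"],"grasp local",(l*1000).round(1),"phi",phi.round(3),"rad",np.hypot(l[1],l[2]).round(4),"F",s["force"].round(1),"g",s["gripper_width"].round(3),"q",s["q"].round(2))
a,b,n=float(sys.argv[1]),float(sys.argv[2]),10
for ph in np.linspace(a,b,n+1)[1:]:
    p,M=tgt(ph); print(ph.round(3),((p-s["tcp_pos"])@C*100).round(2).tolist(),Ro.from_matrix(C.T@M).as_rotvec().round(3).tolist())
E
python3 arc.py 0.52 1.4
```

```text
Traceback (most recent call last):
  File "arc.py", line 9, in <module>
    print("t",s["time"],"grasp local",(l*1000).round(1),"phi",phi.round(3),"rad",np.hypot(l[1],l[2]).round(4),"F",s["force"].round(1),"g",s["gripper_width"].round(3),"q",s["q"].round(2))
                                                                                                                                          ^^^^^^^^^^^^^^^^^^^^^^^^
AttributeError: 'float' object has no attribute 'round'
```

Bar gripped (opening 0.143 ≈ 12–14 mm).

```bash
sed -i 's/s\["gripper_width"\].round(3)/round(s["gripper_width"],3)/' arc.py; python3 arc.py 0.52 1.4
```

```text
t 12.25 grasp local [-8.9 99.3 58.4] phi 0.531 rad 0.1152 F [0.1 4.8 0.5] g 0.143 q [ 0.37 -0.   -0.09 -0.   -1.48  1.08]
0.608 [0.5, 0.11, -0.73] [-0.003, 0.004, -0.002]
0.696 [1.11, 0.1, -1.54] [-0.003, 0.004, -0.002]
0.784 [1.79, 0.1, -2.29] [-0.003, 0.004, -0.002]
0.872 [2.53, 0.09, -2.98] [-0.003, 0.004, -0.002]
0.96 [3.33, 0.09, -3.6] [-0.003, 0.004, -0.002]
1.048 [4.18, 0.09, -4.14] [-0.003, 0.004, -0.002]
1.136 [5.08, 0.08, -4.61] [-0.003, 0.004, -0.002]
1.224 [6.0, 0.08, -5.0] [-0.003, -0.003, -0.002]
1.312 [6.92, 0.07, -5.31] [-0.003, -0.026, -0.002]
1.4 [7.87, 0.07, -5.53] [-0.003, -0.049, -0.002]
```

Emit:
arm_command(steps=[[[0.5,0.05,-0.73],[0,0,0],0],[[1.11,0.05,-1.54],[0,0,0],0],[[1.79,0.05,-2.29],[0,0,0],0],[[2.53,0.05,-2.98],[0,0,0],0],[[3.33,0.05,-3.6],[0,0,0],0],[[3.33,0.05,-3.6],[0,0,0],0]])

```text
time: 12.85
tcp_pos: [0.5802, -0.0152, 0.1979]
orientation: [0.005, -0.665, 0.747, 0.0]
force: [-2.1, 7.5, 4.1]
gripper_width: 0.148
```

```bash
python3 arc.py 0.96 1.6;  python3 - <<'E'
from station import imaging
import cv2
n,b="side",(220,130)
d=imaging.capture(n); f=5
im=cv2.resize(d["img"],None,fx=f,fy=f,interpolation=cv2.INTER_CUBIC)
cv2.imwrite(f"pics/side10.png",im[b[1]*f:b[1]*f+560,b[0]*f:b[0]*f+700])
E
```

```text
t 12.85 grasp local [-9.1 67.3 96.6] phi 0.962 rad 0.1177 F [-2.1  7.5  4.1] g 0.148 q [ 0.32 -0.02 -0.03 -0.   -1.55  1.14]
1.024 [0.76, 0.1, -0.17] [-0.006, 0.007, -0.001]
1.088 [1.4, 0.09, -0.53] [-0.006, 0.007, -0.001]
1.152 [2.06, 0.09, -0.86] [-0.006, 0.007, -0.001]
1.216 [2.73, 0.09, -1.14] [-0.006, 0.003, -0.001]
1.28 [3.4, 0.08, -1.38] [-0.006, -0.014, -0.001]
1.344 [4.08, 0.08, -1.57] [-0.006, -0.031, -0.001]
1.408 [4.76, 0.08, -1.72] [-0.006, -0.047, -0.001]
1.472 [5.46, 0.08, -1.83] [-0.006, -0.064, -0.001]
1.536 [6.16, 0.07, -1.88] [-0.007, -0.081, -0.001]
1.6 [6.87, 0.07, -1.89] [-0.007, -0.098, -0.001]
```

View pics/side10.png

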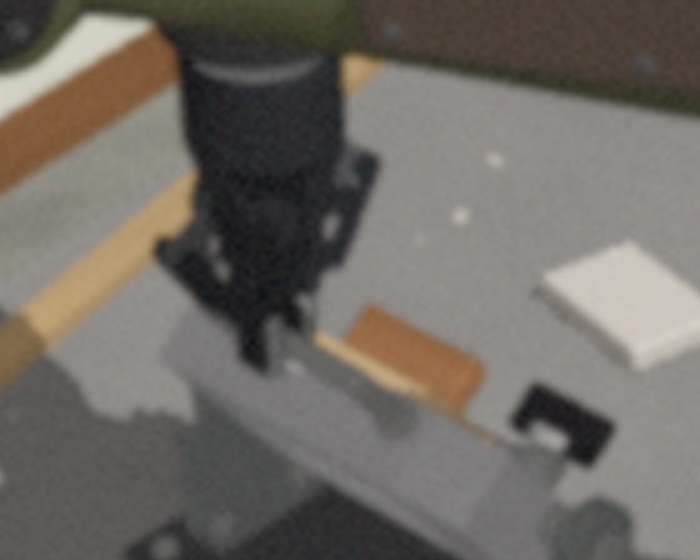

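Emit:
arm_command(steps=[[[0.76,0.05,-0.3],[0,0,0],0],[[1.4,0.05,-0.6],[0,0,0],0],[[2.06,0.05,-0.88],[0,0,0],0],[[2.73,0.05,-1.15],[0,0,0],0],[[3.4,0.05,-1.38],[0,-0.015,0],0],[[4.08,0.05,-1.57],[0,-0.03,0],0],[[4.76,0.05,-1.72],[0,-0.047,0],0],[[5.46,0.05,-1.83],[0,-0.064,0],0],[[6.16,0.05,-1.88],[0,-0.08,0],0],[[6.87,0.05,-1.89],[0,-0.098,0],0]])

```text
time: 13.9
tcp_pos: [0.573, -0.0822, 0.2211]
orientation: [0.045, -0.665, 0.745, 0.031]
force: [-2.0, 5.3, 12.6]
gripper_width: 0.143
```

```bash
python3 arc.py 1.6 2.3
```

```text
t 13.9 grasp local [ -8.8  -1.9 119.6] phi 1.587 rad 0.1197 F [-2.   5.3 12.6] g 0.143 q [ 0.14 -0.02  0.03 -0.1  -1.59  1.31]
1.67 [0.97, 0.15, 0.41] [-0.014, -0.015, 0.002]
1.74 [1.74, 0.15, 0.43] [-0.014, -0.034, 0.002]
1.81 [2.5, 0.16, 0.51] [-0.014, -0.052, 0.002]
1.88 [3.26, 0.16, 0.64] [-0.014, -0.071, 0.002]
1.95 [4.01, 0.16, 0.83] [-0.014, -0.089, 0.002]
2.02 [4.74, 0.17, 1.06] [-0.014, -0.107, 0.003]
2.09 [5.46, 0.17, 1.36] [-0.014, -0.126, 0.003]
2.16 [6.15, 0.18, 1.7] [-0.014, -0.144, 0.003]
2.23 [6.82, 0.18, 2.09] [-0.014, -0.163, 0.003]
2.3 [7.45, 0.19, 2.53] [-0.014, -0.181, 0.003]
```

Emit:
arm_command(steps=[[[0,0,0],[0,0,0],22],[[0,0.1,0.2],[-0.014,0,0],22],[[0,0.1,0.4],[-0.014,0,0],22],[[0,0.1,0.4],[-0.014,0,0],22],[[0,0.1,0.4],[-0.014,0,0],0],[[0,0.1,0.4],[-0.014,0,0],0],[[0,0.1,0.4],[-0.014,0,0],0]])

```text
time: 14.6
tcp_pos: [0.572, -0.0814, 0.2162]
orientation: [0.04, -0.665, 0.745, 0.037]
force: [0.7, -0.1, -4.1]
gripper_width: 0.143
```

```bash
python3 arc.py 1.6 2.3; python3 - <<'E'
from station import imaging
import cv2
n,b="side",(220,130)
d=imaging.capture(n); f=5
im=cv2.resize(d["img"],None,fx=f,fy=f,interpolation=cv2.INTER_CUBIC)
cv2.imwrite(f"pics/side11.png",im[b[1]*f:b[1]*f+560,b[0]*f:b[0]*f+700])
E
```

```text
t 14.6 grasp local [ -9.6  -1.3 114.8] phi 1.582 rad 0.1148 F [ 0.7 -0.1 -4.1] g 0.143 q [ 0.14 -0.01  0.04 -0.11 -1.6   1.32]
1.67 [0.98, 0.03, -0.07] [0.001, -0.015, 0.002]
1.74 [1.75, 0.03, -0.05] [0.001, -0.034, 0.002]
1.81 [2.51, 0.04, 0.02] [0.001, -0.052, 0.002]
1.88 [3.27, 0.04, 0.15] [0.001, -0.071, 0.002]
1.95 [4.02, 0.04, 0.34] [0.001, -0.089, 0.002]
2.02 [4.76, 0.04, 0.58] [0.001, -0.107, 0.002]
2.09 [5.47, 0.04, 0.87] [0.001, -0.126, 0.002]
2.16 [6.16, 0.04, 1.21] [0.001, -0.144, 0.002]
2.23 [6.83, 0.04, 1.6] [0.001, -0.163, 0.002]
2.3 [7.46, 0.04, 2.04] [0.001, -0.181, 0.002]
```

View pics/side11.png

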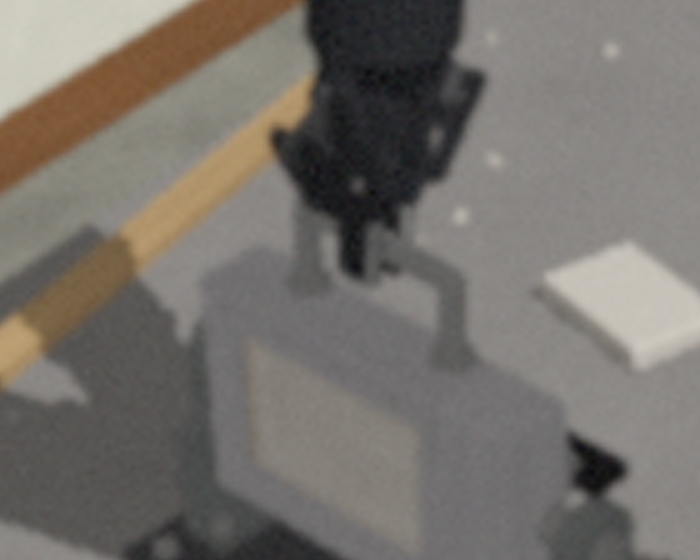

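Emit:
arm_command(steps=[[[0.98,0,-0.07],[0,-0.015,0],0],[[1.75,0,-0.05],[0,-0.034,0],0],[[2.51,0,0.02],[0,-0.052,0],0],[[3.27,0,0.15],[0,-0.071,0],0],[[4.02,0,0.34],[0,-0.089,0],0],[[4.76,0,0.58],[0,-0.107,0],0],[[5.47,0,0.87],[0,-0.126,0],0],[[6.16,0,1.21],[0,-0.144,0],0],[[6.83,0,1.6],[0,-0.163,0],0],[[7.46,0,2.04],[0,-0.181,0],0]])

```text
time: 15.65
tcp_pos: [0.5638, -0.153, 0.1896]
orientation: [0.108, -0.659, 0.738, 0.096]
force: [-3.1, 2.4, 4.7]
gripper_width: 0.148
```

```bash
python3 arc.py 2.3 3.16; python3 - <<'E'
from station import imaging
import cv2
n,b="side",(240,130)
d=imaging.capture(n); f=5
im=cv2.resize(d["img"],None,fx=f,fy=f,interpolation=cv2.INTER_CUBIC)
cv2.imwrite(f"pics/side12.png",im[b[1]*f:b[1]*f+560,b[0]*f:b[0]*f+700])
E
```

```text
t 15.65 grasp local [ -9.7 -76.7  87.5] phi 2.291 rad 0.1164 F [-3.1  2.4  4.7] g 0.148 q [-0.11  0.06  0.1  -0.29 -1.61  1.56]
2.386 [0.87, 0.03, 0.63] [-0.0, -0.021, 0.003]
2.472 [1.67, 0.04, 1.16] [-0.0, -0.044, 0.003]
2.558 [2.41, 0.04, 1.76] [-0.0, -0.067, 0.003]
2.644 [3.1, 0.04, 2.42] [-0.0, -0.089, 0.003]
2.73 [3.72, 0.04, 3.14] [-0.0, -0.112, 0.003]
2.816 [4.29, 0.04, 3.92] [-0.0, -0.135, 0.003]
2.902 [4.78, 0.04, 4.74] [-0.0, -0.157, 0.003]
2.988 [5.2, 0.04, 5.61] [0.0, -0.18, 0.003]
3.074 [5.55, 0.04, 6.51] [0.0, -0.203, 0.003]
3.16 [5.84, 0.04, 7.45] [0.0, -0.209, 0.003]
```

View pics/side12.png

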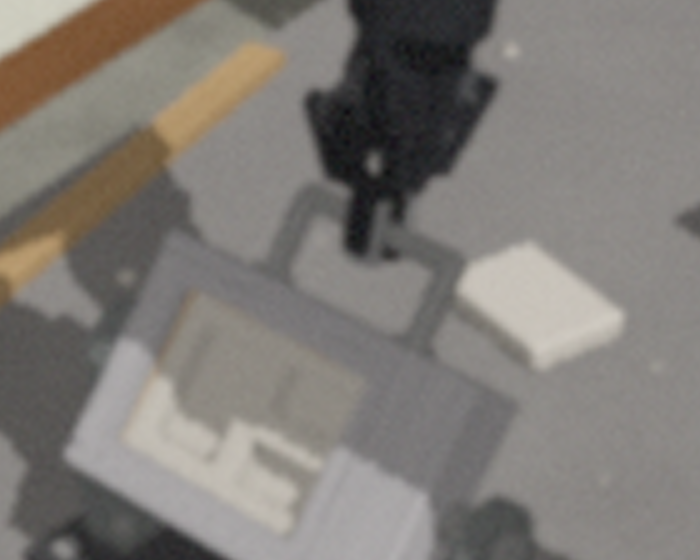

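Emit:
arm_command(steps=[[[0.87,0,0.58],[0,-0.021,0],0],[[1.67,0,1.16],[0,-0.044,0],0],[[2.41,0,1.76],[0,-0.067,0],0],[[3.1,0,2.42],[0,-0.089,0],0],[[3.72,0,3.14],[0,-0.112,0],0],[[4.29,0,3.92],[0,-0.135,0],0],[[4.78,0,4.74],[0,-0.157,0],0],[[5.2,0,5.61],[0,-0.18,0],0],[[5.5,0,6.3],[0,-0.2,0],0],[[5.5,0,6.3],[0,-0.2,0],0]])

```text
time: 16.7
tcp_pos: [0.5596, -0.1886, 0.1097]
orientation: [0.182, -0.645, 0.724, 0.163]
force: [1.7, 2.0, -0.5]
gripper_width: 0.152
```

```bash
python3 arc.py 3.07 3.17; python3 - <<'E'
from station import imaging
import cv2
n,b="side",(240,130)
d=imaging.capture(n); f=5
im=cv2.resize(d["img"],None,fx=f,fy=f,interpolation=cv2.INTER_CUBIC)
cv2.imwrite(f"pics/side13.png",im[b[1]*f:b[1]*f+560,b[0]*f:b[0]*f+700])
E
```

```text
t 16.7 grasp local [  -9.8 -116.1    6.2] phi 3.088 rad 0.1162 F [ 1.7  2.  -0.5] g 0.152 q [-0.3   0.2   0.12 -0.48 -1.6   1.77]
3.08 [-0.16, 0.02, -0.02] [0.001, -0.002, -0.001]
3.09 [-0.1, 0.02, 0.08] [0.001, -0.004, -0.001]
3.1 [-0.05, 0.02, 0.18] [0.001, -0.007, -0.001]
3.11 [0.01, 0.02, 0.28] [0.001, -0.007, -0.001]
3.12 [0.07, 0.02, 0.38] [0.001, -0.007, -0.001]
3.13 [0.12, 0.02, 0.48] [0.001, -0.007, -0.001]
3.14 [0.18, 0.02, 0.58] [0.001, -0.007, -0.001]
3.15 [0.23, 0.02, 0.68] [0.001, -0.007, -0.001]
3.16 [0.28, 0.02, 0.78] [0.001, -0.007, -0.001]
3.17 [0.34, 0.02, 0.89] [0.001, -0.007, -0.001]
```

View pics/side13.png

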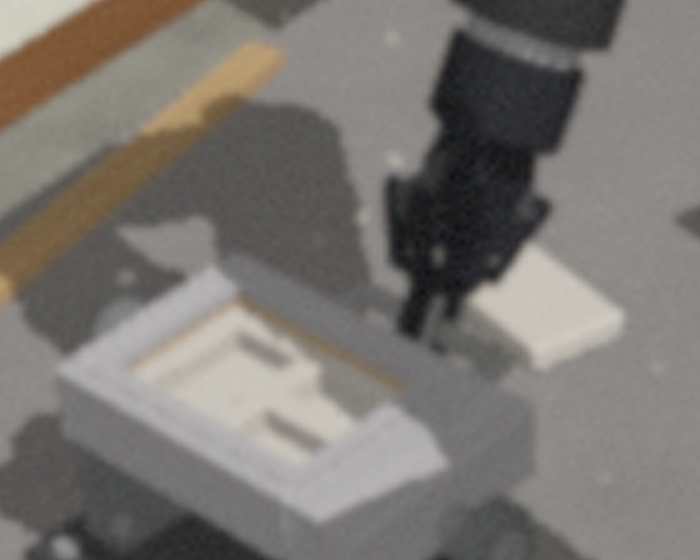

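Nearly level. Press down onto the stop, watching force.

Emit:
arm_command(steps=[[[0.05,0,0.3],[0,0,0],0],[[0.15,0,0.6],[0,0,0],0],[[0.25,0,0.9],[0,0,0],0],[[0.25,0,1],[0,0,0],0],[[0.25,0,1],[0,0,0],0]])

```text
time: 17.25
tcp_pos: [0.5597, -0.1885, 0.1044]
orientation: [0.18, -0.646, 0.724, 0.16]
force: [-6.8, -5.0, 14.8]
gripper_width: 0.145
```

```bash
python3 arc.py 3.07 3.17|head -1
```

```text
t 17.25 grasp local [  -9.7 -115.8    1. ] phi 3.133 rad 0.1158 F [-6.8 -5.  14.8] g 0.145 q [-0.3   0.2   0.11 -0.48 -1.58  1.77]
```

Emit:
arm_command(steps=[[[0,0,-0.2],[0,0,0],0],[[0,0,-0.2],[0,0,0],15],[[0,0,-0.2],[0,0,0],30],[[0,0,-0.2],[0,0,0],34],[[0,0,-0.2],[0,0,0],34],[[0,0,-2],[0,0,0],34],[[0,0,-5],[0,0,0],34],[[0,0,-9],[0,0,0],34],[[0,0,-12],[0,0,0],34],[[0,0,-12],[0,0,0],34]])

```text
time: 18.25
tcp_pos: [0.5539, -0.2471, 0.2152]
orientation: [0.181, -0.646, 0.725, 0.156]
force: [-0.4, -0.1, 1.1]
gripper_width: 0.337
```

```bash
python3 - <<'E'
from station import imaging
import cv2
from k import *
from h import *
s=r.observe(); print(s["time"],s["tcp_pos"],s["force"])
for n,o in (("side",(220,130)),("top",(250,140))):
    d=imaging.capture(n); np.savez(n+"E.npz",**d); f=5
    im=cv2.resize(d["img"],None,fx=f,fy=f,interpolation=cv2.INTER_CUBIC)
    cv2.imwrite(f"pics/{n}14.png",im[o[1]*f:o[1]*f+560,o[0]*f:o[0]*f+700])
    cv2.imwrite(f"pics/{n}14f.png",d["img"])
    p=deproj(d,np.ones((480,640),bool)); l=(p-[P[0],P[1],.12])@Rz(P[2])*1000
    for nm,q in (("rim",(abs(l[:,0])<60)&(abs(l[:,1])>57)&(abs(l[:,1])<66)&(l[:,2]>10)&(l[:,2]<70)),("face",(abs(l[:,0])<70)&(abs(l[:,1])<50)&(l[:,2]>-10)&(l[:,2]<70))):
        m=l[q]
        if len(m)>20:
            A=np.c_[m[:,:2],np.ones(len(m))]; print(n,nm,len(m),np.linalg.lstsq(A,m[:,2],rcond=None)[0].round(3),np.median(m[:,2]))
E
```

```text
18.25 [ 0.55391582 -0.24710787  0.21524318] [-0.36717097 -0.09684711  1.10242686]
side rim 202 [ 5.0000e-03 -1.3000e-02  3.0765e+01] 31.240601925463366
side face 1246 [-1.1000e-02 -4.0000e-03  1.8393e+01] 19.042407040359784
top rim 269 [ 9.0000e-03 -5.0000e-03  3.2759e+01] 32.495392115729075
top face 1864 [-0.019  0.052 17.342] 18.987835308425602
```

View pics/side14.png

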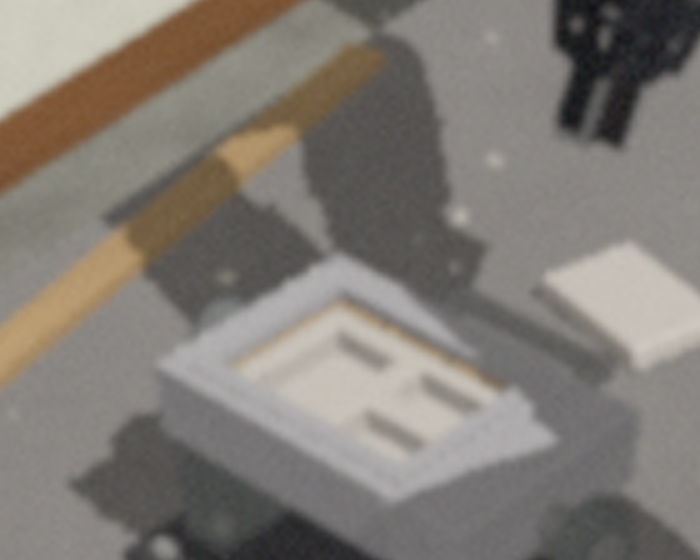

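View pics/top14f.png

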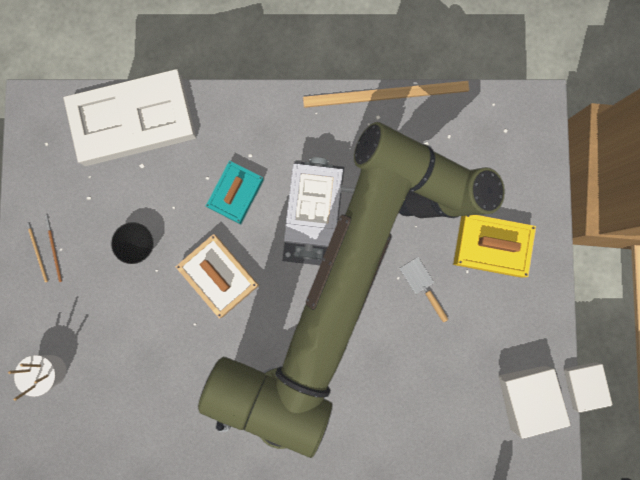

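```bash
python3 -c "
from station import r
print(r.sign_off())"
```

```text
the job is handed in; nothing more can be done
None
```

The job is handed in at about 18 s of the 72 s allowed. The mould sits carved face up in the turned cradle.

- **Latch:** I gripped its rib and turned it until it hit its stop. The wrist read about 1.3 N m there, and a picture showed the tongue over the case rim.
- **Tug:** I pulled the batten straight out with about 25 N. The mould rose about 3 mm and then stopped solid. I also tilted it slightly towards the latch end while pulling, to be sure the latch took load, then set it back down.
- **Turn-over:** I carried the bar over its arc. The bar crept about 5 mm in the pads, so I re-seated the grip once near the top. I pressed the cradle onto its far stop with about 15 N, let go and backed off.

**Last checks:**
- The cradle rim is level to within about 0.013 rad in both cameras.
- The carved face is in the frame.
- The gripper reads about 1 N, no more than its free-air readings earlier.
- The bowl, spatula and other things in view look unmoved. The tile shows in the side picture but is hidden by the arm in the last top picture.

**Not directly confirmed:**
- The latch is under the cradle now, so I could not see it at the end. It was last clearly shut just before the turn, and nothing touched it afterwards.
- The top camera's fit of the mould face alone gave a tilt of about 0.05 rad. The side camera gave less than 0.02, so I put that down to the carving.

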